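# Lift out the finds trays, fetch the sherd below for the photo board, put the trays back

### The arm

A 6-joint arm with a two-finger parallel gripper is mounted at the origin on a cart in front of the work surface, level with it; the furniture and walls round the work are solid. World frame = base frame: x ahead of the robot, y to its left, z up, the work surface at z = 0. Lengths are in mm, angles in rad, forces in N, time in s.
With the tool pointing down it reaches from about 350 to 775 mm from the base axis. Payload 7.3 kg.
Tool frame: the origin (TCP) lies at the very end of the fingers, on their centre line; the grasp point (between the pads) lies 19 mm behind it; z points along the fingers, y is the line along which they close (so a half turn about z gives the same grasp; the last joint's range is limited). The gripper opens to 92 mm and grips with 3 to 60 N. Pads are 19 mm wide; open, the fingers measure 130 mm over their backs; the gripper's body (75 mm by 190 mm) begins 47 mm behind the grasp point.
Start: joints at [-1.451, 0.342, 1.524, -0, 1.275, -0.146], TCP at [137.93, -506.577, 226.741] pointing down, gripper open.
Joint ranges: [-2.53, 2.53], [-0.77, 2.02], [0.04, 2.7], [-1, 4.14], [0.28, 2.66], [-3.11, 3.11]. Speed limits (rad/s): [2.57, 2.57, 3.14, 3.14, 3.14, 3.14].

### API

Orientations are given as [roll, pitch, yaw] about the fixed x, y, z axes, in that order (R = Rz(yaw) Ry(pitch) Rx(roll)).
In Python, from plant import bot gives the robot as it stands.
- The arm moves only by the tool send_rows, never from a script. Its argument "rows" is a list of rows, each an object of numbers: "x", "y", "z": the shift along the tool's x, y, z in units of 0.2 m (1.0 is 0.2 m); "ax", "ay", "az": the turn, a rotation vector about the tool's x, y, z in units of 60 degrees (1.0 is 60 degrees); "jaw": the opening, from -1 (shut) to 1 (fully open), so that 0 is half open. In form: [{"x": .., "y": .., "z": .., "ax": .., "ay": .., "az": .., "jaw": ..}, ...]. A call has exactly 10 rows; each row is the pose to reach, as a shift and turn from the pose commanded when the call began, along the tool's axes at that moment; what a row does not reach only later rows make up. A row lasts 1/8 s, in which the tool goes at most 62.5 mm and 10.7 degrees, less where a joint would pass 70% of its speed; a pose out of reach is approached as far as the arm can. A call with a number of a shift or a turn outside -1 to 1 is refused whole. A call with a gripper value outside its range is refused whole. The fingers move at their own pace and stop on an object; the grip force is fixed at half the most. Time passes only in rows, so rows that repeat a pose let the fingers close, or fill a call up. It gives the time, the measured TCP pose, the force, the opening and the grip force at its end, in the units of the state.
- bot.get_obs(): the state, without advancing time (a new reading comes with each control period).
- bot.capture(name): name is "scene" or "top" or "wrist"; returns (picture, depth): 400x640x3 uint8, red, green, blue; 400x640 float32, mm along the optical axis (not along the pixel's ray), 0 where there is no reading.
- bot.camera_model(name): a dict with "vertical_fov" (degrees; the focal length in pixels is half the picture's height over the tangent of half this angle, whatever the lens; pixels are square), "cx", "cy" (the principal point, pixels), "k1" (the pictures are not rectified: a ray, as slopes to the right and down, at radius r is drawn at 1 + k1 r^2 times it, then the intrinsics apply), "R" (3x3) and "t" (3): a world point X has camera coordinates R X + t; the wrist camera has in their place "T_tool_cam" (4x4, takes a point from camera to tool coordinates, whose origin is the TCP and whose axes are the flange's). Camera axes: x right, y down, z forward; pixel columns grow to the right and rows downward; lengths in mm; the calibration is good to about 2 mm. A picture is of the moment at which its call begins: read the wrist's pose just before it. camera_model takes no time and is no camera call.
- bot.close_job(): hands the job in; it is judged then, once.
The state is a dict: "time": time; "joint_positions": joint angles; "dq": joint speeds; "tau": joint torques, N m; "tool_pos": TCP position; "tcp_rot": TCP orientation; "contact_force": force on the tool from outside, world axes, zero at the start; "moment": the same for the moment, N m; "grip_width": finger opening in mm; "finger_force": force on a finger pad.
Only numpy, scipy, OpenCV 4.12 (cv2) and the standard library are available. Lean on these libraries where they do the work, as an engineer would, in place of code of your own. Each camera call takes 0.05 s, during which the arm holds its last target. There are 200 camera calls.

### The job

The large sherd lying on the floor of the wooden finds case is next to be photographed: stand the two lift-out trays that cover it on the black foam mat, and lay the sherd flat in the middle of the marked frame on the grey photo board, lengthwise along the scale. Then put both trays back, each fully home in the bay it came from, and leave the third tray and the white dish in the case as they are. Carry the trays level and set everything down without dropping it.

Things in the scene. Friction and masses are not known exactly. Their poses are not given: they have to be found in the camera images.
- case: Low open wooden case, 176 (x) x 342 (y) mm, walls 8 mm thick, 44 high, fixed. Origin: centre of underside. Floor at z = 6 mm. Rails 15 mm wide along the long walls (130 mm clear between), top at z = 32, carry the trays' ends. Three bays centred at y = -114, 0, 114, split by 16 mm long, 8 mm high blocks on the rails; play of a tray: 5 mm each way in x, 6 in y. Gaps of 28 mm between trays show the floor.
- tray_pebbles: Open plywood lift-out tray, 150 (x) x 86 (y) mm, walls 24 mm high, 0.2 kg. Origin: centre of its underside. Across its middle stands a grip bar over a hand slot: 10 mm thick (x), 54 long (y), 42 to 58 mm above the underside; pinch it across its thickness. Starts in any bay of the case, long side across the case. Fixed inside, below 24 mm: four pebbles.
- tray_sherds: Open plywood lift-out tray, 150 (x) x 86 (y) mm, walls 24 mm high, 0.2 kg. Origin: centre of its underside. Across its middle stands a grip bar over a hand slot: 10 mm thick (x), 54 long (y), 42 to 58 mm above the underside; pinch it across its thickness. Starts in any bay of the case, long side across the case. Fixed inside, below 24 mm: two small dark pottery chips.
- tray_tubes: Open plywood lift-out tray, 150 (x) x 86 (y) mm, walls 24 mm high, 0.2 kg. Origin: centre of its underside. Across its middle stands a grip bar over a hand slot: 10 mm thick (x), 54 long (y), 42 to 58 mm above the underside; pinch it across its thickness. Starts in any bay of the case, long side across the case. Fixed inside, below 24 mm: four corked glass tubes.
- sherd: Large dark flat pottery sherd, 48 (x) x 81 (y) x 15 (z) mm, 0.11 kg, irregular outline, 45 mm wide (x) at its middle. Origin: centre of its underside. Starts flat on the case floor under one of the two gaps, lengthwise along the case, reaching about 26 mm under each of the two trays beside the gap; only its middle shows. Grasp it across its width near the middle.
- dish: Small white plastic dish with one find fixed in it, 80 x 94 x 18 mm. Origin: centre of its underside. Lies on the case floor under the other gap; not to be moved.
- mat: Black foam mat, 190 (x) x 220 (y) mm, 6 mm thick, fixed on the table to the robot's left or right. Origin: centre of its underside. Two trays fit on it side by side, long sides along the mat's x, 52 mm either side of its centre in y.
- board: Grey photo board, 180 (x) x 210 (y) mm, 6 mm thick, fixed on the table on the other side. Origin: centre of its underside, below the centre of a frame of four printed corner marks (84 x 150 mm). A black and white scale strip, 100 mm long, is printed along its y axis near its -x edge. Its surface is flat.

How it is judged (in metres and radians):
On the way, in this order (a step that is already met when the one before it is completed fails the run):
1. two trays stand level and still on the black mat (((z of tray_pebbles in the frame of mat between 0.003 and 0.009 m and x of tray_pebbles in the frame of mat between -0.09 and 0.09 m and y of tray_pebbles in the frame of mat between -0.105 and 0.105 m and angle between each of tray_pebbles, tray_sherds's own z axis and vertical below 0.06 rad and linear speed of each of tray_pebbles, tray_sherds below 0.03 m/s and z of tray_sherds in the frame of mat between 0.003 and 0.009 m and x of tray_sherds in the frame of mat between -0.09 and 0.09 m and y of tray_sherds in the frame of mat between -0.105 and 0.105 m) or (z of tray_pebbles in the frame of mat between 0.003 and 0.009 m and x of tray_pebbles in the frame of mat between -0.09 and 0.09 m and y of tray_pebbles in the frame of mat between -0.105 and 0.105 m and angle between each of tray_pebbles, tray_tubes's own z axis and vertical below 0.06 rad and linear speed of each of tray_pebbles, tray_tubes below 0.03 m/s and z of tray_tubes in the frame of mat between 0.003 and 0.009 m and x of tray_tubes in the frame of mat between -0.09 and 0.09 m and y of tray_tubes in the frame of mat between -0.105 and 0.105 m) or (z of tray_sherds in the frame of mat between 0.003 and 0.009 m and x of tray_sherds in the frame of mat between -0.09 and 0.09 m and y of tray_sherds in the frame of mat between -0.105 and 0.105 m and angle between each of tray_sherds, tray_tubes's own z axis and vertical below 0.06 rad and linear speed of each of tray_sherds, tray_tubes below 0.03 m/s and z of tray_tubes in the frame of mat between 0.003 and 0.009 m and x of tray_tubes in the frame of mat between -0.09 and 0.09 m and y of tray_tubes in the frame of mat between -0.105 and 0.105 m))), for 0.2 s.
2. the large sherd lies released in the photo board's frame, within 15 mm of its centre and lengthwise along the scale within 0.2 rad (horizontal distance between sherd and board below 0.015 m and z of sherd in the frame of board between 0.003 and 0.01 m and angle between sherd's own z axis and vertical below 0.1 rad and angle between the y axis of sherd and the y axis of board, either way round below 0.2 rad and linear speed of sherd below 0.02 m/s and contact force between the fingers and sherd below 0.05 N), for 0.2 s.
At the end, for the whole second after the job is handed in: Sherd flat, released and at rest on the photo board, within 15 mm of the frame's centre and 0.2 rad of the scale's direction. Every tray at rest on the rails of its first bay, within 12 mm of its first place, level, square within 0.15 rad (either way round). Dish within 15 mm of its place (all of step 2 and distance of each of tray_pebbles, tray_sherds, tray_tubes from where it was at the start of the episode below 0.012 m and z of tray_pebbles in the frame of case between 0.029 and 0.035 m and angle between each of tray_pebbles, tray_sherds, tray_tubes's own z axis and vertical below 0.05 rad and angle between the x axis of each of tray_pebbles, tray_sherds, tray_tubes and the x axis of case, either way round below 0.15 rad and linear speed of each of tray_pebbles, tray_sherds, tray_tubes, dish below 0.02 m/s and z of tray_sherds in the frame of case between 0.029 and 0.035 m and z of tray_tubes in the frame of case between 0.029 and 0.035 m and distance of dish from where it was at the start of the episode below 0.015 m); the robot touches nothing.
It fails at once if a tray is tipped so far that what lies in it would roll out (more than 35 degrees) (angle between any of tray_pebbles, tray_sherds, tray_tubes's own z axis and vertical above 0.61 rad).
It fails at once if a tray is let fall (faster than 0.8 m/s with no finger on it) ((linear speed of tray_pebbles above 0.8 m/s and contact force between the fingers and tray_pebbles below 0.05 N) or (linear speed of tray_sherds above 0.8 m/s and contact force between the fingers and tray_sherds below 0.05 N) or (linear speed of tray_tubes above 0.8 m/s and contact force between the fingers and tray_tubes below 0.05 N)).
It fails at once if the large sherd is let fall (faster than 0.8 m/s with no finger on it) (linear speed of sherd above 0.8 m/s and contact force between the fingers and sherd below 0.05 N).
It also fails if it takes over 131 s, if anything falls off the work surface, if the arm or the gripper's body presses on something with over 40 N, if the wrist force passes 120 N, or if a joint passes its speed limit or range.

## Working session

There is one attempt and no reset: what is moved stays moved. The work goes in short steps, Python scripts to look and compute and a tool call to move; the robot and the scene stay as the last step left them, time stands still between calls to the robot, and variables do not carry over. Pictures are saved under pics/ and viewed, at most 14 in all, crops included, and the job is handed in when it is done.

Besides the shell and the picture viewer there is one more tool, called after ">>>" in YAML: its name, and indented under it one key for each argument. send_rows: Moves the arm, as the interface text tells. Its arguments: {"type":"object","properties":{"rows":{"type":"array","items":{"type":"object","properties":{"x":{"type":"number","minimum":-1,"maximum":1},"y":{"type":"number","minimum":-1,"maximum":1},"z":{"type":"number","minimum":-1,"maximum":1},"ax":{"type":"number","minimum":-1,"maximum":1},"ay":{"type":"number","minimum":-1,"maximum":1},"az":{"type":"number","minimum":-1,"maximum":1},"jaw":{"type":"number"}}}}},"required":["rows"]}

```bash
mkdir -p pics
cat > h.py <<'E'
import numpy as np,cv2
from plant import bot
from scipy.spatial.transform import Rotation as Ro
def save(n,im): cv2.imwrite(f'pics/{n}.png',im[:,:,::-1])
def pts(name,obs,d,uv=None,z=None):
    """world map from depth (uv None), or rays to plane z"""
    c=bot.camera_model(name)
    f=200/np.tan(np.radians(c['vertical_fov'])/2)
    if uv is None:
        v,u=np.mgrid[:400,:640]; uv=np.stack([u,v],-1).reshape(-1,2).astype(float)
    uv=np.asarray(uv,float)
    p=(uv-[c['cx'],c['cy']])/f; s=p.copy()
    for _ in range(10): s=p/(1+c['k1']*(s**2).sum(-1,keepdims=True))
    r=np.c_[s,np.ones(len(s))]
    if 'R' in c:
        R=np.array(c['R']).T; o=-R@np.array(c['t'])
    else:
        T=np.array(c['T_tool_cam']); Rt=Ro.from_euler('xyz',obs['tcp_rot']).as_matrix()
        R=Rt@T[:3,:3]; o=Rt@T[:3,3]+np.array(obs['tool_pos'])
    w=r@R.T
    if z is not None: return o+w*((z-o[2])/w[:,2])[:,None]
    return (o+w*d.reshape(-1,1)).reshape(400,640,3)
E
python3 - <<'E'
from h import *
o=bot.get_obs();print(o)
for n in('top','scene'):
    im,d=bot.capture(n);save(n,im);np.savez(f'{n}.npz',im=im,d=d)
    c=bot.camera_model(n);print({k:np.round(v,3).tolist() for k,v in c.items()})
print(bot.camera_model('wrist'))
E
```

```text
{'time': 0.0, 'joint_positions': array([-1.45100741e+00,  3.42719210e-01,  1.52503180e+00, -1.90908035e-06,
        1.27540458e+00, -1.46033565e-01]), 'dq': array([ 0.00144519,  0.00017963,  0.00080811, -0.00035593, -0.00181102,
        0.00072011]), 'tau': array([ 8.73246427e-04, -4.31241417e+01, -2.44219798e+01,  7.18881330e-02,
        5.59620315e-02, -1.31634051e-04]), 'tool_pos': array([ 137.87265436, -506.14131699,  226.04163461]), 'tcp_rot': array([-3.14004608e+00, -2.25625021e-04,  2.65822865e-01]), 'contact_force': array([-0.5921636 ,  0.47059763, -0.24296279]), 'moment': array([-0.0369594 , -0.00121395,  0.00462585]), 'finger_force': 0.0, 'grip_width': 91.19668428364544}
{'vertical_fov': 54.964, 'cx': 321.176, 'cy': 199.285, 'k1': 0.021, 'R': [[-0.004, -1.0, 0.021], [-0.981, 0.0, -0.194], [0.194, -0.022, -0.981]], 't': [-20.935, 535.961, 992.659]}
{'vertical_fov': 44.981, 'cx': 315.402, 'cy': 202.518, 'k1': -0.072, 'R': [[0.444, -0.896, -0.025], [-0.445, -0.195, -0.874], [0.778, 0.399, -0.485]], 't': [-240.96, 296.438, 1024.171]}
{'vertical_fov': 63.4841434712376, 'cx': 320.2566176059595, 'cy': 193.53146401503284, 'k1': -0.05307306467055536, 'T_tool_cam': array([[-1.25487972e-04, -9.60123195e-01, -2.79577242e-01,
         7.47604074e+01],
       [ 9.99999693e-01,  9.58400221e-05, -7.77982356e-04,
         6.57400725e-01],
       [ 7.73753595e-04, -2.79577254e-01,  9.60122888e-01,
        -1.57654133e+02],
       [ 0.00000000e+00,  0.00000000e+00,  0.00000000e+00,
         1.00000000e+00]])}
```

View pics/top.png

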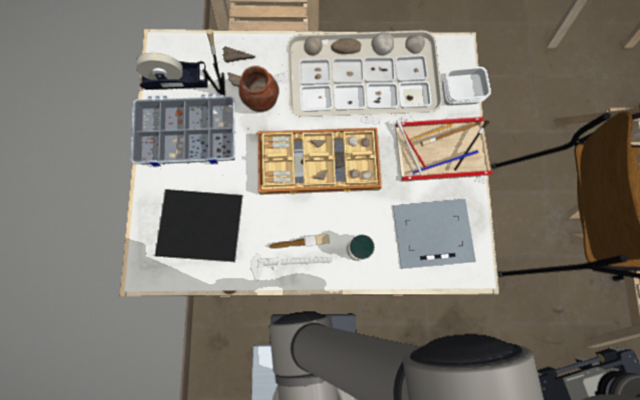

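View pics/scene.png

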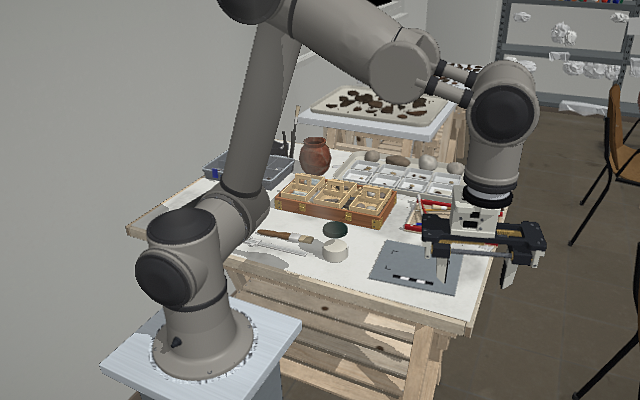

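The top view shows the case at about (319,160), the mat at left (198,226) and the board at right (433,233). The trays from left to right are tubes, sherds and pebbles. The gap at (338,160) looks dark, so the sherd is probably there. I'll measure and zoom in.

Run:
```python
from h import *
z=np.load('top.npz');im,d=z['im'],z['d']
crop=cv2.resize(im[120:200,250:390],None,fx=5.5,fy=5.5,interpolation=cv2.INTER_CUBIC);save('crop',crop)
P=pts('top',None,d)
hsv=cv2.cvtColor(im,cv2.COLOR_RGB2HSV)
def rect(m,zz,name):
    n,l,s,c=cv2.connectedComponentsWithStats(m.astype(np.uint8));i=1+s[1:,4].argmax()
    p=np.argwhere(l==i)[:,::-1]; w=pts('top',None,d,p,zz)[:,:2].astype(np.float32)
    print(name,s[i],'depth z',np.median(P[l==i][:,2]),cv2.minAreaRect(w))
roi=lambda a,b,c,e:(lambda m:(m.__setitem__((slice(c,e),slice(a,b)),True),m)[1])(np.zeros((400,640),bool))
rect((hsv[...,2]<60)&roi(145,255,180,270),6,'mat')
g=hsv[233,433];print(g,im[233,433])
rect((hsv[...,1]>20)&(hsv[...,2]<200)&(hsv[...,0]>90)&(hsv[...,0]<130)&roi(385,480,190,275),6,'board')
rect((P[...,2]>25)&roi(245,390,118,200),44,'case')
# gaps
for u in (299,337):
    for v in (145,160,175): print(u,v,im[v,u],P[v,u].round(0))
```

```text
mat [ 156  190   86   71 5078] depth z 5.590674560379398 ((473.2908935546875, 317.1981201171875), (213.42572021484375, 183.2567138671875), 85.6323471069336)
[102  29 158] [140 151 158]
board [ 394  200   81   68 4459] depth z 5.220524657579972 ((449.3499755859375, -337.81365966796875), (175.56024169921875, 206.30001831054688), 5.127659797668457)
case [ 258  128  124   66 6658] depth z 41.509187472331064 ((649.5997314453125, -16.36700439453125), (183.61541748046875, 340.61962890625), 2.2299015522003174)
299 145 [ 99 104 108] [707.  41.   6.]
299 160 [173 170 157] [661.  41.   6.]
299 175 [177 179 179] [612.  40.  24.]
337 145 [101 105 109] [708. -70.   3.]
337 160 [87 79 72] [657. -69.  20.]
337 175 [102 107 113] [616. -69.   8.]
```

View pics/crop.png

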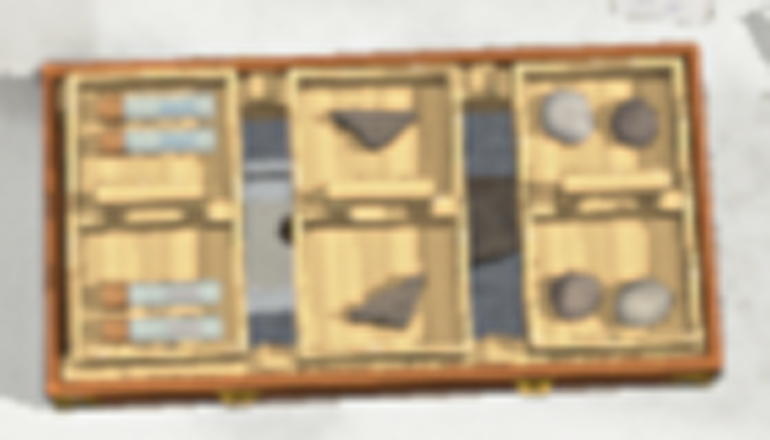

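The sherd shows in the gap at crop (492,220), between the chips tray and the pebbles tray. The white dish is in the other gap. I'll move the wrist camera over that area.

```bash
cat >> h.py <<'E'
def to(x,y,z,yawdeg,o=None):
    """shift/turn for one call, in move units"""
    o=o or bot.get_obs(); R=Ro.from_euler('xyz',o['tcp_rot'])
    s=R.inv().apply(np.array([x,y,z])-o['tool_pos'])/200
    r=(R.inv()*Ro.from_euler('xyz',[np.pi,0,np.radians(yawdeg)])).as_rotvec(degrees=True)/60
    print('shift',s.round(3),'turn',r.round(3))
    return dict(tool_pos=np.array([x,y,z]),tcp_rot=np.array([np.pi,0,np.radians(yawdeg)]))
E
python3 - <<'E'
from h import *
o=to(310,-370,260,50);o=to(480,-220,280,75,o);to(640,-75,290,92.2,o)
z=np.load('top.npz');P=pts('top',None,z['d'])
print('cup',P[247,360],P[235:260,345:375,2].max(),'vase',P[70:110,240:280,2].max())
E
```

```text
shift [ 1.009 -0.431 -0.169] turn [-0.001 -0.001 -0.58 ]
shift [ 1.121  0.169 -0.1  ] turn [ 0.     0.    -0.417]
shift [ 0.907  0.585 -0.05 ] turn [ 0.     0.    -0.287]
cup [ 404.003      -120.44412737   88.70981423] 1078.1571285387129 vase 1078.1571285387129
```

>>> send_rows:
  rows:
    - {"x": 0.2, "y": -0.08, "z": -0.1, "az": -0.1}
    - {"x": 0.4, "y": -0.16, "z": -0.17, "az": -0.2}
    - {"x": 0.6, "y": -0.25, "z": -0.17, "az": -0.3}
    - {"x": 0.8, "y": -0.33, "z": -0.17, "az": -0.4}
    - {"x": 1.0, "y": -0.42, "z": -0.17, "az": -0.5}
    - {"x": 1.0, "y": -0.43, "z": -0.17, "az": -0.58}
    - {"x": 1.0, "y": -0.43, "z": -0.17, "az": -0.58}
    - {"x": 1.0, "y": -0.43, "z": -0.17, "az": -0.58}
    - {"x": 1.0, "y": -0.43, "z": -0.17, "az": -0.58}
    - {"x": 1.0, "y": -0.43, "z": -0.17, "az": -0.58}

```text
schema error: expected keys x, y, z, ax, ay, az, jaw
```

>>> send_rows:
  rows:
    - {"x": 0.2, "y": 0.03, "z": -0.02, "az": -0.08}
    - {"x": 0.4, "y": 0.07, "z": -0.04, "az": -0.16}
    - {"x": 0.6, "y": 0.1, "z": -0.06, "az": -0.24}
    - {"x": 0.8, "y": 0.14, "z": -0.08, "az": -0.32}
    - {"x": 1.0, "y": 0.17, "z": -0.1, "az": -0.4}
    - {"x": 1.0, "y": 0.17, "z": -0.1, "az": -0.417}
    - {"x": 1.0, "y": 0.17, "z": -0.1, "az": -0.417}
    - {"x": 1.0, "y": 0.17, "z": -0.1, "az": -0.417}
    - {"x": 1.0, "y": 0.17, "z": -0.1, "az": -0.417}
    - {"x": 1.0, "y": 0.17, "z": -0.1, "az": -0.417}

```text
schema error: expected keys x, y, z, ax, ay, az, jaw
```

>>> send_rows:
  rows:
    - {"x": 0.2, "y": 0.12, "z": -0.02, "az": -0.08, "jaw": -0.2}
    - {"x": 0.4, "y": 0.24, "z": -0.04, "az": -0.16, "jaw": -0.2}
    - {"x": 0.6, "y": 0.36, "z": -0.05, "az": -0.24, "jaw": -0.2}
    - {"x": 0.8, "y": 0.48, "z": -0.05, "az": -0.287, "jaw": -0.2}
    - {"x": 0.95, "y": 0.6, "z": -0.05, "az": -0.287, "jaw": -0.2}
    - {"x": 1.0, "y": 0.61, "z": -0.05, "az": -0.287, "jaw": -0.2}
    - {"x": 1.0, "y": 0.61, "z": -0.05, "az": -0.287, "jaw": -0.2}
    - {"x": 1.0, "y": 0.61, "z": -0.05, "az": -0.287, "jaw": -0.2}
    - {"x": 1.0, "y": 0.61, "z": -0.05, "az": -0.287, "jaw": -0.2}
    - {"x": 1.0, "y": 0.61, "z": -0.05, "az": -0.287, "jaw": -0.2}

```text
schema error: expected keys x, y, z, ax, ay, az, jaw
```

Run:
```python
from h import *
o=bot.get_obs();print(o['time'],o['tool_pos'],np.degrees(o['tcp_rot']),o['joint_positions'])
im,d=bot.capture('wrist');save('w1',im);np.savez('w1.npz',im=im,d=d,P=pts('wrist',o,d))
```

```text
0.1 [ 137.89939006 -506.19031982  226.10908417] [-1.79919850e+02 -1.42016850e-02  1.52276857e+01] [-1.45099426e+00  3.42678218e-01  1.52489951e+00  4.36478609e-05
  1.27543499e+00 -1.45984095e-01]
```

View pics/w1.png

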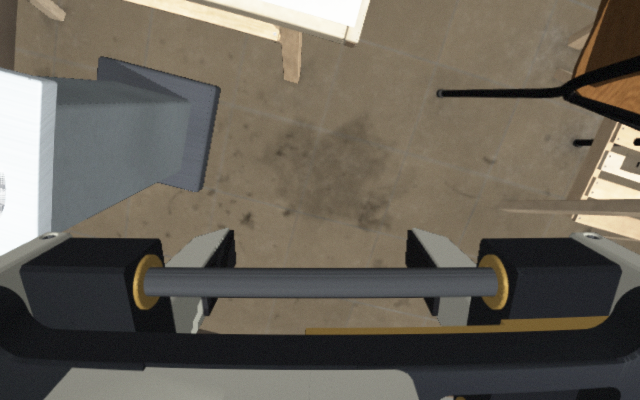

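All keys are required, so the refused calls did not move the arm. The picture shows the floor at the start pose, with the fingers at (215,270) and (430,270). The useful view is above row 230.

>>> send_rows:
  rows:
    - {"x": 0.2, "y": -0.08, "z": -0.1, "ax": 0, "ay": 0, "az": -0.1, "jaw": 1}
    - {"x": 0.4, "y": -0.16, "z": -0.17, "ax": 0, "ay": 0, "az": -0.2, "jaw": 1}
    - {"x": 0.6, "y": -0.25, "z": -0.17, "ax": 0, "ay": 0, "az": -0.3, "jaw": 1}
    - {"x": 0.8, "y": -0.33, "z": -0.17, "ax": 0, "ay": 0, "az": -0.4, "jaw": 1}
    - {"x": 1.0, "y": -0.42, "z": -0.17, "ax": 0, "ay": 0, "az": -0.5, "jaw": 1}
    - {"x": 1.0, "y": -0.43, "z": -0.17, "ax": 0, "ay": 0, "az": -0.58, "jaw": 1}
    - {"x": 1.0, "y": -0.43, "z": -0.17, "ax": 0, "ay": 0, "az": -0.58, "jaw": 1}
    - {"x": 1.0, "y": -0.43, "z": -0.17, "ax": 0, "ay": 0, "az": -0.58, "jaw": 1}
    - {"x": 1.0, "y": -0.43, "z": -0.17, "ax": 0, "ay": 0, "az": -0.58, "jaw": 1}
    - {"x": 1.0, "y": -0.43, "z": -0.17, "ax": 0, "ay": 0, "az": -0.58, "jaw": 1}

```text
time: 1.4
tool_pos: [308.0, -371.3, 260.7]
tcp_rot: [-3.142, 0.0, 0.872]
contact_force: [-0.9, -0.3, -1.4]
grip_width: 91.8
finger_force: 0.0
```

>>> send_rows:
  rows:
    - {"x": 0.2, "y": 0.03, "z": -0.02, "ax": 0, "ay": 0, "az": -0.08, "jaw": -0.2}
    - {"x": 0.4, "y": 0.07, "z": -0.04, "ax": 0, "ay": 0, "az": -0.16, "jaw": -0.2}
    - {"x": 0.6, "y": 0.1, "z": -0.06, "ax": 0, "ay": 0, "az": -0.24, "jaw": -0.2}
    - {"x": 0.8, "y": 0.14, "z": -0.08, "ax": 0, "ay": 0, "az": -0.32, "jaw": -0.2}
    - {"x": 1.0, "y": 0.17, "z": -0.1, "ax": 0, "ay": 0, "az": -0.4, "jaw": -0.2}
    - {"x": 1.0, "y": 0.17, "z": -0.1, "ax": 0, "ay": 0, "az": -0.417, "jaw": -0.2}
    - {"x": 1.0, "y": 0.17, "z": -0.1, "ax": 0, "ay": 0, "az": -0.417, "jaw": -0.2}
    - {"x": 1.0, "y": 0.17, "z": -0.1, "ax": 0, "ay": 0, "az": -0.417, "jaw": -0.2}
    - {"x": 1.0, "y": 0.17, "z": -0.1, "ax": 0, "ay": 0, "az": -0.417, "jaw": -0.2}
    - {"x": 1.0, "y": 0.17, "z": -0.1, "ax": 0, "ay": 0, "az": -0.417, "jaw": -0.2}

```text
time: 2.65
tool_pos: [462.5, -240.1, 280.8]
tcp_rot: [3.142, 0.0, 1.309]
contact_force: [-0.1, -0.1, 0.1]
grip_width: 36.8
finger_force: 0.0
```

>>> send_rows:
  rows:
    - {"x": 0.15, "y": 0.15, "z": -0.02, "ax": 0, "ay": 0, "az": -0.08, "jaw": -0.2}
    - {"x": 0.3, "y": 0.3, "z": -0.04, "ax": 0, "ay": 0, "az": -0.16, "jaw": -0.2}
    - {"x": 0.45, "y": 0.45, "z": -0.05, "ax": 0, "ay": 0, "az": -0.24, "jaw": -0.2}
    - {"x": 0.6, "y": 0.6, "z": -0.05, "ax": 0, "ay": 0, "az": -0.287, "jaw": -0.2}
    - {"x": 0.7, "y": 0.66, "z": -0.05, "ax": 0, "ay": 0, "az": -0.287, "jaw": -0.2}
    - {"x": 0.7, "y": 0.66, "z": -0.05, "ax": 0, "ay": 0, "az": -0.287, "jaw": -0.2}
    - {"x": 0.7, "y": 0.66, "z": -0.05, "ax": 0, "ay": 0, "az": -0.287, "jaw": -0.2}
    - {"x": 0.7, "y": 0.66, "z": -0.05, "ax": 0, "ay": 0, "az": -0.287, "jaw": -0.2}
    - {"x": 0.7, "y": 0.66, "z": -0.05, "ax": 0, "ay": 0, "az": -0.287, "jaw": -0.2}
    - {"x": 0.7, "y": 0.66, "z": -0.05, "ax": 0, "ay": 0, "az": -0.287, "jaw": -0.2}

```text
time: 3.9
tool_pos: [626.3, -138.8, 290.9]
tcp_rot: [3.141, 0.0, 1.61]
contact_force: [0.6, 0.2, 0.5]
grip_width: 36.9
finger_force: 0.0
```

Run:
```python
from h import *
o=bot.get_obs();print(o['time'],o['tool_pos'],np.degrees(o['tcp_rot']),o['joint_positions'])
im,d=bot.capture('wrist');save('w2',im);np.savez('w2.npz',im=im,d=d,P=pts('wrist',o,d),pos=o['tool_pos'],rot=o['tcp_rot'])
```

```text
3.9 [ 626.25936344 -138.83163448  290.9352175 ] [1.79986917e+02 1.41631432e-02 9.22332244e+01] [-3.37469143e-01  5.33902547e-01  1.04515609e+00 -1.45945864e-04
  1.56223079e+00 -3.76445062e-01]
```

View pics/w2.png

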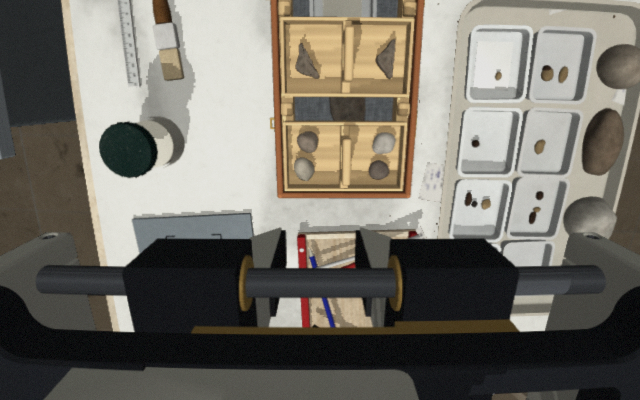

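The wrist view shows the chips tray (bar at about (348,57)), the pebbles tray (bar at about (346,158)) and the sherd (348,107) between them. Next I'll measure the bars, case and sherd.

Run:
```python
from h import *
z=np.load('w2.npz');im,d,P=z['im'],z['d'],z['P']
o=dict(tool_pos=z['pos'],tcp_rot=z['rot'])
hsv=cv2.cvtColor(im,cv2.COLOR_RGB2HSV)
def comp(m,name,zz,box):
    a,b,c,e=box;k=np.zeros((400,640),bool);k[c:e,a:b]=1;m=(m&k).astype(np.uint8)
    n,l,s,_=cv2.connectedComponentsWithStats(m)
    i=1+s[1:,4].argmax();uv=np.argwhere(l==i)[:,::-1]
    w=pts('wrist',o,d,uv,zz)[:,:2].astype(np.float32)
    print(name,s[i],'z',np.median(P[l==i][:,2]).round(1),'rect',np.round(cv2.minAreaRect(w)[0],1),np.round(cv2.minAreaRect(w)[1],1),cv2.minAreaRect(w)[2])
Z=P[...,2]
comp(Z>76,'bar_sherds',90,(300,400,20,98)); comp(Z>76,'bar_peb',90,(300,400,118,195))
comp((hsv[...,2]<110)&(Z<27)&(Z>14),'sherd',21,(310,385,92,125))
comp((abs(Z-56)<6),'traySh rim',56,(270,425,0,110));comp((abs(Z-56)<6),'trayPb rim',56,(270,425,110,195))
# case long side edges at z=44 : right & left outer wall tops
m=(abs(Z-44)<4); 
for v in range(30,190,20):
    u=np.where(m[v,265:435])[0]+265
    if len(u): a=pts('wrist',o,d,[[u.min(),v],[u.max(),v]],44); print(v,u.min(),u.max(),a[:,:2].round(1).tolist(),np.linalg.norm(a[1]-a[0]).round(1))
```

```text
bar_sherds [343  26  11  57 536] z 89.3 rect [649.7 -17.2] [10.3 54.8] 3.5607051849365234
bar_peb [341 137  11  49 449] z 89.2 rect [ 654.3 -129.7] [11.2 54.8] 3.6773793697357178
sherd [330  97  36  24 822] z 18.4 rect [658.2 -73.4] [45.3 28.8] 2.3736140727996826
traySh rim [ 280   17  135   81 1900] z 55.4 rect [650.5 -16.2] [150.   86.2] 2.1937217712402344
trayPb rim [ 283  121  124   70 1518] z 55.2 rect [ 654.5 -129.7] [148.8  85.5] 2.245013952255249
30 272 422 [[564.2, 12.1], [737.2, 19.6]] 173.2
50 272 420 [[564.3, -9.6], [737.2, -2.3]] 173.1
70 272 419 [[564.4, -31.9], [738.5, -24.6]] 174.3
90 273 418 [[565.7, -54.6], [739.8, -47.4]] 174.3
110 274 416 [[566.9, -78.0], [740.1, -70.9]] 173.3
130 275 415 [[568.2, -102.1], [741.6, -95.1]] 173.5
150 276 413 [[569.5, -126.9], [741.9, -120.0]] 172.5
170 276 411 [[569.6, -152.6], [742.3, -145.8]] 172.9
```

Run:
```python
from h import *
o=to(650,-16.8,130,92.3);to(650,-16.8,63,92.3,o)
```

```text
shift [0.605 0.142 0.804] turn [ 0.     0.    -0.001]
shift [ 0.    -0.     0.335] turn [0. 0. 0.]
```

>>> send_rows:
  rows:
    - {"x": 0.15, "y": 0.03, "z": 0.15, "ax": 0, "ay": 0, "az": 0, "jaw": -0.2}
    - {"x": 0.3, "y": 0.07, "z": 0.35, "ax": 0, "ay": 0, "az": 0, "jaw": -0.2}
    - {"x": 0.45, "y": 0.11, "z": 0.5, "ax": 0, "ay": 0, "az": 0, "jaw": -0.2}
    - {"x": 0.605, "y": 0.142, "z": 0.65, "ax": 0, "ay": 0, "az": 0, "jaw": -0.2}
    - {"x": 0.605, "y": 0.142, "z": 0.75, "ax": 0, "ay": 0, "az": 0, "jaw": -0.2}
    - {"x": 0.605, "y": 0.142, "z": 0.8, "ax": 0, "ay": 0, "az": 0, "jaw": -0.2}
    - {"x": 0.605, "y": 0.142, "z": 0.8, "ax": 0, "ay": 0, "az": 0, "jaw": -0.2}
    - {"x": 0.605, "y": 0.142, "z": 0.8, "ax": 0, "ay": 0, "az": 0, "jaw": -0.2}
    - {"x": 0.605, "y": 0.142, "z": 0.8, "ax": 0, "ay": 0, "az": 0, "jaw": -0.2}
    - {"x": 0.605, "y": 0.142, "z": 0.8, "ax": 0, "ay": 0, "az": 0, "jaw": -0.2}

```text
time: 5.2
tool_pos: [650.3, -16.6, 131.3]
tcp_rot: [3.141, 0.0, 1.61]
contact_force: [0.2, -0.1, 0.9]
grip_width: 36.8
finger_force: 0.0
```

>>> send_rows:
  rows:
    - {"x": 0, "y": 0, "z": 0.1, "ax": 0, "ay": 0, "az": 0, "jaw": -0.2}
    - {"x": 0, "y": 0, "z": 0.2, "ax": 0, "ay": 0, "az": 0, "jaw": -0.2}
    - {"x": 0, "y": 0, "z": 0.28, "ax": 0, "ay": 0, "az": 0, "jaw": -0.2}
    - {"x": 0, "y": 0, "z": 0.335, "ax": 0, "ay": 0, "az": 0, "jaw": -0.2}
    - {"x": 0, "y": 0, "z": 0.335, "ax": 0, "ay": 0, "az": 0, "jaw": -0.2}
    - {"x": 0, "y": 0, "z": 0.335, "ax": 0, "ay": 0, "az": 0, "jaw": -0.2}
    - {"x": 0, "y": 0, "z": 0.335, "ax": 0, "ay": 0, "az": 0, "jaw": -1}
    - {"x": 0, "y": 0, "z": 0.335, "ax": 0, "ay": 0, "az": 0, "jaw": -1}
    - {"x": 0, "y": 0, "z": 0.335, "ax": 0, "ay": 0, "az": 0, "jaw": -1}
    - {"x": 0, "y": 0, "z": 0.335, "ax": 0, "ay": 0, "az": 0, "jaw": -1}

```text
time: 6.45
tool_pos: [650.4, -16.4, 64.0]
tcp_rot: [3.141, 0.0, 1.61]
contact_force: [1.0, 0.5, 1.6]
grip_width: 10.0
finger_force: 30.0
```

>>> send_rows:
  rows:
    - {"x": 0, "y": 0, "z": -0.03, "ax": 0, "ay": 0, "az": 0, "jaw": -1}
    - {"x": 0, "y": 0, "z": -0.08, "ax": 0, "ay": 0, "az": 0, "jaw": -1}
    - {"x": 0, "y": 0, "z": -0.15, "ax": 0, "ay": 0, "az": 0, "jaw": -1}
    - {"x": 0, "y": 0, "z": -0.23, "ax": 0, "ay": 0, "az": 0, "jaw": -1}
    - {"x": 0, "y": 0, "z": -0.31, "ax": 0, "ay": 0, "az": 0, "jaw": -1}
    - {"x": 0, "y": 0, "z": -0.39, "ax": 0, "ay": 0, "az": 0, "jaw": -1}
    - {"x": 0, "y": 0, "z": -0.46, "ax": 0, "ay": 0, "az": 0, "jaw": -1}
    - {"x": 0, "y": 0, "z": -0.5, "ax": 0, "ay": 0, "az": 0, "jaw": -1}
    - {"x": 0, "y": 0, "z": -0.5, "ax": 0, "ay": 0, "az": 0, "jaw": -1}
    - {"x": 0, "y": 0, "z": -0.5, "ax": 0, "ay": 0, "az": 0, "jaw": -1}

```text
time: 7.7
tool_pos: [649.7, -16.4, 163.0]
tcp_rot: [-3.14, -0.0, 1.61]
contact_force: [-0.4, 0.2, -3.3]
grip_width: 9.4
finger_force: 30.0
```

Run:
```python
from h import *
o=bot.get_obs();print(o['tool_pos'],o['contact_force'],o['moment'],o['grip_width'])
o=to(565,180,164,89);o=to(477.3,369,120,85.6,o);to(477.3,369,38,85.6,o)
```

```text
[649.68494888 -16.35164497 162.95450714] [-0.37023879  0.23346202 -3.32375899] [-0.08212289 -0.15012468  0.01477847] 9.428746690096851
shift [ 0.998 -0.384 -0.005] turn [-0.001 -0.     0.055]
shift [ 0.937 -0.455  0.22 ] turn [ 0.    -0.     0.057]
shift [ 0.   -0.    0.41] turn [0. 0. 0.]
```

>>> send_rows:
  rows:
    - {"x": 0.04, "y": -0.015, "z": 0, "ax": 0, "ay": 0, "az": 0.0, "jaw": -1}
    - {"x": 0.12, "y": -0.046, "z": 0, "ax": 0, "ay": 0, "az": 0.01, "jaw": -1}
    - {"x": 0.24, "y": -0.09, "z": 0, "ax": 0, "ay": 0, "az": 0.015, "jaw": -1}
    - {"x": 0.38, "y": -0.146, "z": 0, "ax": 0, "ay": 0, "az": 0.02, "jaw": -1}
    - {"x": 0.52, "y": -0.2, "z": 0, "ax": 0, "ay": 0, "az": 0.03, "jaw": -1}
    - {"x": 0.66, "y": -0.254, "z": 0, "ax": 0, "ay": 0, "az": 0.04, "jaw": -1}
    - {"x": 0.8, "y": -0.308, "z": 0, "ax": 0, "ay": 0, "az": 0.045, "jaw": -1}
    - {"x": 0.91, "y": -0.35, "z": 0, "ax": 0, "ay": 0, "az": 0.05, "jaw": -1}
    - {"x": 0.98, "y": -0.377, "z": 0, "ax": 0, "ay": 0, "az": 0.055, "jaw": -1}
    - {"x": 1.0, "y": -0.384, "z": 0, "ax": 0, "ay": 0, "az": 0.055, "jaw": -1}

```text
time: 8.95
tool_pos: [564.8, 181.5, 163.7]
tcp_rot: [-3.142, 0.0, 1.554]
contact_force: [0.2, -0.6, -3.6]
grip_width: 9.8
finger_force: 30.0
```

>>> send_rows:
  rows:
    - {"x": 0.05, "y": -0.025, "z": 0, "ax": 0, "ay": 0, "az": 0.0, "jaw": -1}
    - {"x": 0.15, "y": -0.073, "z": 0.02, "ax": 0, "ay": 0, "az": 0.01, "jaw": -1}
    - {"x": 0.3, "y": -0.146, "z": 0.04, "ax": 0, "ay": 0, "az": 0.02, "jaw": -1}
    - {"x": 0.45, "y": -0.22, "z": 0.08, "ax": 0, "ay": 0, "az": 0.03, "jaw": -1}
    - {"x": 0.6, "y": -0.29, "z": 0.12, "ax": 0, "ay": 0, "az": 0.04, "jaw": -1}
    - {"x": 0.74, "y": -0.36, "z": 0.16, "ax": 0, "ay": 0, "az": 0.05, "jaw": -1}
    - {"x": 0.85, "y": -0.415, "z": 0.2, "ax": 0, "ay": 0, "az": 0.057, "jaw": -1}
    - {"x": 0.91, "y": -0.445, "z": 0.22, "ax": 0, "ay": 0, "az": 0.057, "jaw": -1}
    - {"x": 0.935, "y": -0.455, "z": 0.22, "ax": 0, "ay": 0, "az": 0.057, "jaw": -1}
    - {"x": 0.935, "y": -0.455, "z": 0.22, "ax": 0, "ay": 0, "az": 0.057, "jaw": -1}

```text
time: 10.2
tool_pos: [478.3, 368.8, 120.0]
tcp_rot: [3.141, -0.0, 1.493]
contact_force: [1.1, -0.5, -2.5]
grip_width: 9.8
finger_force: 30.0
```

>>> send_rows:
  rows:
    - {"x": 0, "y": 0, "z": 0.05, "ax": 0, "ay": 0, "az": 0, "jaw": -1}
    - {"x": 0, "y": 0, "z": 0.12, "ax": 0, "ay": 0, "az": 0, "jaw": -1}
    - {"x": 0, "y": 0, "z": 0.19, "ax": 0, "ay": 0, "az": 0, "jaw": -1}
    - {"x": 0, "y": 0, "z": 0.25, "ax": 0, "ay": 0, "az": 0, "jaw": -1}
    - {"x": 0, "y": 0, "z": 0.3, "ax": 0, "ay": 0, "az": 0, "jaw": -1}
    - {"x": 0, "y": 0, "z": 0.34, "ax": 0, "ay": 0, "az": 0, "jaw": -1}
    - {"x": 0, "y": 0, "z": 0.37, "ax": 0, "ay": 0, "az": 0, "jaw": -1}
    - {"x": 0, "y": 0, "z": 0.39, "ax": 0, "ay": 0, "az": 0, "jaw": -1}
    - {"x": 0, "y": 0, "z": 0.4, "ax": 0, "ay": 0, "az": 0, "jaw": -1}
    - {"x": 0, "y": 0, "z": 0.4, "ax": 0, "ay": 0, "az": 0, "jaw": -1}

```text
time: 11.45
tool_pos: [477.9, 369.0, 39.8]
tcp_rot: [3.141, -0.0, 1.493]
contact_force: [-1.1, 0.2, -3.6]
grip_width: 9.8
finger_force: 30.0
```

>>> send_rows:
  rows:
    - {"x": 0, "y": 0, "z": 0.003, "ax": 0, "ay": 0, "az": 0, "jaw": -1}
    - {"x": 0, "y": 0, "z": 0.006, "ax": 0, "ay": 0, "az": 0, "jaw": -1}
    - {"x": 0, "y": 0, "z": 0.008, "ax": 0, "ay": 0, "az": 0, "jaw": -1}
    - {"x": 0, "y": 0, "z": 0.01, "ax": 0, "ay": 0, "az": 0, "jaw": -1}
    - {"x": 0, "y": 0, "z": 0.011, "ax": 0, "ay": 0, "az": 0, "jaw": -1}
    - {"x": 0, "y": 0, "z": 0.012, "ax": 0, "ay": 0, "az": 0, "jaw": -1}
    - {"x": 0, "y": 0, "z": 0.012, "ax": 0, "ay": 0, "az": 0, "jaw": -1}
    - {"x": 0, "y": 0, "z": 0.012, "ax": 0, "ay": 0, "az": 0, "jaw": -1}
    - {"x": 0, "y": 0, "z": 0.012, "ax": 0, "ay": 0, "az": 0, "jaw": -1}
    - {"x": 0, "y": 0, "z": 0.012, "ax": 0, "ay": 0, "az": 0, "jaw": -1}

```text
time: 12.7
tool_pos: [477.8, 369.0, 37.9]
tcp_rot: [3.141, -0.0, 1.493]
contact_force: [-2.4, -1.0, 4.5]
grip_width: 9.3
finger_force: 30.0
```

Contact is felt, so I'll release and rise.

>>> send_rows:
  rows:
    - {"x": 0, "y": 0, "z": 0, "ax": 0, "ay": 0, "az": 0, "jaw": -0.2}
    - {"x": 0, "y": 0, "z": 0, "ax": 0, "ay": 0, "az": 0, "jaw": -0.2}
    - {"x": 0, "y": 0, "z": 0, "ax": 0, "ay": 0, "az": 0, "jaw": -0.2}
    - {"x": 0, "y": 0, "z": -0.1, "ax": 0, "ay": 0, "az": 0, "jaw": -0.2}
    - {"x": 0, "y": 0, "z": -0.25, "ax": 0, "ay": 0, "az": 0, "jaw": -0.2}
    - {"x": 0, "y": 0, "z": -0.45, "ax": 0, "ay": 0, "az": 0, "jaw": -0.2}
    - {"x": 0, "y": 0, "z": -0.65, "ax": 0, "ay": 0, "az": 0, "jaw": -0.2}
    - {"x": 0, "y": 0, "z": -0.8, "ax": 0, "ay": 0, "az": 0, "jaw": -0.2}
    - {"x": 0, "y": 0, "z": -0.8, "ax": 0, "ay": 0, "az": 0, "jaw": -0.2}
    - {"x": 0, "y": 0, "z": -0.8, "ax": 0, "ay": 0, "az": 0, "jaw": -0.2}

```text
time: 13.95
tool_pos: [477.3, 368.7, 196.1]
tcp_rot: [-3.14, 0.001, 1.493]
contact_force: [0.2, 1.0, 0.2]
grip_width: 36.5
finger_force: 0.0
```

Run:
```python
from h import *
im,d=bot.capture('top');P=pts('top',None,d)
m=np.zeros((400,640),bool);m[180:270,140:260]=1;m&=(abs(P[...,2]-30)<6)
print(m.sum(),cv2.minAreaRect(P[m][:,:2].astype(np.float32)))
o=to(530,190,200,88);o=to(600,30,200,91,o);o=to(654.7,-129.9,130,92.3,o);to(654.7,-129.9,63.5,92.3,o)
```

```text
356 ((480.489990234375, 283.6201171875), (154.93560791015625, 270.9295349121094), 0.8600357174873352)
shift [-0.87   0.333 -0.021] turn [-0.002  0.002 -0.041]
shift [-0.787  0.378  0.   ] turn [-0.    0.   -0.05]
shift [-0.804  0.26   0.35 ] turn [-0.     0.    -0.022]
shift [ 0.    -0.     0.332] turn [0. 0. 0.]
```

>>> send_rows:
  rows:
    - {"x": -0.12, "y": 0.05, "z": 0, "ax": 0, "ay": 0, "az": -0.01, "jaw": -0.2}
    - {"x": -0.32, "y": 0.12, "z": 0, "ax": 0, "ay": 0, "az": -0.02, "jaw": -0.2}
    - {"x": -0.52, "y": 0.2, "z": 0, "ax": 0, "ay": 0, "az": -0.03, "jaw": -0.2}
    - {"x": -0.72, "y": 0.28, "z": 0, "ax": 0, "ay": 0, "az": -0.04, "jaw": -0.2}
    - {"x": -0.87, "y": 0.333, "z": 0, "ax": 0, "ay": 0, "az": -0.041, "jaw": -0.2}
    - {"x": -0.87, "y": 0.333, "z": 0, "ax": 0, "ay": 0, "az": -0.041, "jaw": -0.2}
    - {"x": -0.87, "y": 0.333, "z": 0, "ax": 0, "ay": 0, "az": -0.041, "jaw": -0.2}
    - {"x": -0.87, "y": 0.333, "z": 0, "ax": 0, "ay": 0, "az": -0.041, "jaw": -0.2}
    - {"x": -0.87, "y": 0.333, "z": 0, "ax": 0, "ay": 0, "az": -0.041, "jaw": -0.2}
    - {"x": -0.87, "y": 0.333, "z": 0, "ax": 0, "ay": 0, "az": -0.041, "jaw": -0.2}

```text
time: 15.25
tool_pos: [530.5, 190.9, 197.3]
tcp_rot: [3.142, 0.0, 1.537]
contact_force: [0.1, -0.1, -0.3]
grip_width: 36.3
finger_force: 0.0
```

>>> send_rows:
  rows:
    - {"x": -0.15, "y": 0.07, "z": 0, "ax": 0, "ay": 0, "az": -0.01, "jaw": -0.2}
    - {"x": -0.35, "y": 0.17, "z": 0, "ax": 0, "ay": 0, "az": -0.03, "jaw": -0.2}
    - {"x": -0.55, "y": 0.27, "z": 0, "ax": 0, "ay": 0, "az": -0.05, "jaw": -0.2}
    - {"x": -0.787, "y": 0.378, "z": 0, "ax": 0, "ay": 0, "az": -0.05, "jaw": -0.2}
    - {"x": -0.787, "y": 0.378, "z": 0, "ax": 0, "ay": 0, "az": -0.05, "jaw": -0.2}
    - {"x": -0.787, "y": 0.378, "z": 0, "ax": 0, "ay": 0, "az": -0.05, "jaw": -0.2}
    - {"x": -0.787, "y": 0.378, "z": 0, "ax": 0, "ay": 0, "az": -0.05, "jaw": -0.2}
    - {"x": -0.787, "y": 0.378, "z": 0, "ax": 0, "ay": 0, "az": -0.05, "jaw": -0.2}
    - {"x": -0.787, "y": 0.378, "z": 0, "ax": 0, "ay": 0, "az": -0.05, "jaw": -0.2}
    - {"x": -0.787, "y": 0.378, "z": 0, "ax": 0, "ay": 0, "az": -0.05, "jaw": -0.2}

```text
time: 16.5
tool_pos: [600.7, 30.8, 197.4]
tcp_rot: [3.141, 0.0, 1.589]
contact_force: [-0.7, -0.0, 0.6]
grip_width: 36.4
finger_force: 0.0
```

>>> send_rows:
  rows:
    - {"x": -0.15, "y": 0.05, "z": 0, "ax": 0, "ay": 0, "az": -0.01, "jaw": -0.2}
    - {"x": -0.35, "y": 0.11, "z": 0.05, "ax": 0, "ay": 0, "az": -0.02, "jaw": -0.2}
    - {"x": -0.55, "y": 0.18, "z": 0.15, "ax": 0, "ay": 0, "az": -0.022, "jaw": -0.2}
    - {"x": -0.7, "y": 0.23, "z": 0.25, "ax": 0, "ay": 0, "az": -0.022, "jaw": -0.2}
    - {"x": -0.804, "y": 0.26, "z": 0.32, "ax": 0, "ay": 0, "az": -0.022, "jaw": -0.2}
    - {"x": -0.804, "y": 0.26, "z": 0.35, "ax": 0, "ay": 0, "az": -0.022, "jaw": -0.2}
    - {"x": -0.804, "y": 0.26, "z": 0.35, "ax": 0, "ay": 0, "az": -0.022, "jaw": -0.2}
    - {"x": -0.804, "y": 0.26, "z": 0.35, "ax": 0, "ay": 0, "az": -0.022, "jaw": -0.2}
    - {"x": -0.804, "y": 0.26, "z": 0.35, "ax": 0, "ay": 0, "az": -0.022, "jaw": -0.2}
    - {"x": -0.804, "y": 0.26, "z": 0.35, "ax": 0, "ay": 0, "az": -0.022, "jaw": -0.2}

```text
time: 17.75
tool_pos: [655.8, -129.0, 127.9]
tcp_rot: [3.141, 0.0, 1.612]
contact_force: [-0.0, -0.1, -0.2]
grip_width: 36.9
finger_force: 0.0
```

Run:
```python
from h import *
o=bot.get_obs();print(o['tool_pos'],np.degrees(o['tcp_rot']))
to(654.7,-129.9,63.5,92.3)
im,d=bot.capture('top');save('t2',im);P=pts('top',None,d)
m=np.zeros((400,640),bool);m[180:270,150:245]=1;m&=(abs(P[...,2]-30)<5)
n,l,s,_=cv2.connectedComponentsWithStats(cv2.dilate(m.astype(np.uint8),np.ones((3,3))));i=1+s[1:,4].argmax()
q=P[m&(l==i)];print(len(q),cv2.minAreaRect(q[:,:2].astype(np.float32)))
save('t2c',cv2.resize(im[170:280,140:260],None,fx=4,fy=4))
```

```text
[ 655.77345459 -128.9697361   127.88343187] [1.79957216e+02 1.95341003e-02 9.23662410e+01]
shift [-0.004 -0.006  0.322] turn [0.001 0.    0.001]
233 ((480.2119445800781, 370.9009094238281), (87.1231689453125, 149.6800994873047), 85.5285415649414)
```

View pics/t2c.png

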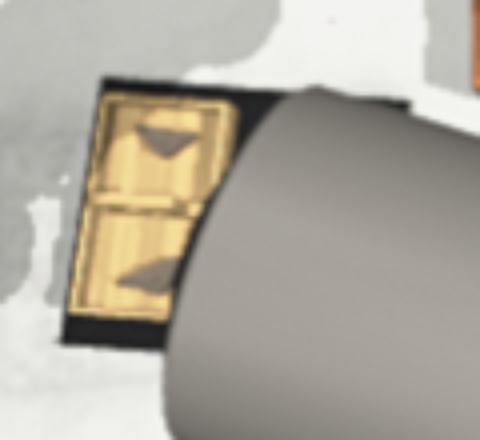

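The chips tray stands squarely on the mat (crop around (155,205)). Now the pebbles tray.

>>> send_rows:
  rows:
    - {"x": -0.004, "y": -0.005, "z": 0.1, "ax": 0, "ay": 0, "az": 0, "jaw": -0.2}
    - {"x": -0.004, "y": -0.005, "z": 0.2, "ax": 0, "ay": 0, "az": 0, "jaw": -0.2}
    - {"x": -0.004, "y": -0.005, "z": 0.28, "ax": 0, "ay": 0, "az": 0, "jaw": -0.2}
    - {"x": -0.004, "y": -0.005, "z": 0.32, "ax": 0, "ay": 0, "az": 0, "jaw": -0.2}
    - {"x": -0.004, "y": -0.005, "z": 0.32, "ax": 0, "ay": 0, "az": 0, "jaw": -0.2}
    - {"x": -0.004, "y": -0.005, "z": 0.32, "ax": 0, "ay": 0, "az": 0, "jaw": -0.2}
    - {"x": -0.004, "y": -0.005, "z": 0.32, "ax": 0, "ay": 0, "az": 0, "jaw": -1}
    - {"x": -0.004, "y": -0.005, "z": 0.32, "ax": 0, "ay": 0, "az": 0, "jaw": -1}
    - {"x": -0.004, "y": -0.005, "z": 0.32, "ax": 0, "ay": 0, "az": 0, "jaw": -1}
    - {"x": -0.004, "y": -0.005, "z": 0.32, "ax": 0, "ay": 0, "az": 0, "jaw": -1}

```text
time: 19.05
tool_pos: [654.8, -130.3, 63.5]
tcp_rot: [3.141, 0.0, 1.611]
contact_force: [0.5, -0.4, 1.1]
grip_width: 10.3
finger_force: 30.0
```

>>> send_rows:
  rows:
    - {"x": 0, "y": 0, "z": -0.03, "ax": 0, "ay": 0, "az": 0, "jaw": -1}
    - {"x": 0, "y": 0, "z": -0.08, "ax": 0, "ay": 0, "az": 0, "jaw": -1}
    - {"x": 0, "y": 0, "z": -0.15, "ax": 0, "ay": 0, "az": 0, "jaw": -1}
    - {"x": 0, "y": 0, "z": -0.25, "ax": 0, "ay": 0, "az": 0, "jaw": -1}
    - {"x": 0, "y": 0, "z": -0.35, "ax": 0, "ay": 0, "az": 0, "jaw": -1}
    - {"x": 0, "y": 0, "z": -0.45, "ax": 0, "ay": 0, "az": 0, "jaw": -1}
    - {"x": 0, "y": 0, "z": -0.55, "ax": 0, "ay": 0, "az": 0, "jaw": -1}
    - {"x": 0, "y": 0, "z": -0.62, "ax": 0, "ay": 0, "az": 0, "jaw": -1}
    - {"x": 0, "y": 0, "z": -0.65, "ax": 0, "ay": 0, "az": 0, "jaw": -1}
    - {"x": 0, "y": 0, "z": -0.65, "ax": 0, "ay": 0, "az": 0, "jaw": -1}

```text
time: 20.3
tool_pos: [654.6, -130.3, 193.4]
tcp_rot: [3.141, 0.0, 1.611]
contact_force: [0.4, 0.9, -1.9]
grip_width: 9.6
finger_force: 30.0
```

Run:
```python
from h import *
o=bot.get_obs();print(o['tool_pos'],o['contact_force'],o['grip_width'])
o=to(620,60,194,90);o=to(469.3,200,194,85.6,o);o=to(469.3,264,60,85.6,o)
```

```text
[ 654.62991406 -130.27037817  193.43957946] [ 0.4484047   0.85820822 -1.90285993] 9.583731695286128
shift [ 0.958 -0.134 -0.003] turn [0.    0.    0.039]
shift [ 0.7   -0.754 -0.   ] turn [ 0.    -0.     0.073]
shift [ 0.319 -0.025  0.67 ] turn [0. 0. 0.]
```

>>> send_rows:
  rows:
    - {"x": 0.04, "y": -0.006, "z": 0, "ax": 0, "ay": 0, "az": 0.0, "jaw": -1}
    - {"x": 0.12, "y": -0.017, "z": 0, "ax": 0, "ay": 0, "az": 0.005, "jaw": -1}
    - {"x": 0.24, "y": -0.034, "z": 0, "ax": 0, "ay": 0, "az": 0.01, "jaw": -1}
    - {"x": 0.38, "y": -0.053, "z": 0, "ax": 0, "ay": 0, "az": 0.015, "jaw": -1}
    - {"x": 0.52, "y": -0.073, "z": 0, "ax": 0, "ay": 0, "az": 0.02, "jaw": -1}
    - {"x": 0.66, "y": -0.092, "z": 0, "ax": 0, "ay": 0, "az": 0.025, "jaw": -1}
    - {"x": 0.79, "y": -0.11, "z": 0, "ax": 0, "ay": 0, "az": 0.03, "jaw": -1}
    - {"x": 0.89, "y": -0.124, "z": 0, "ax": 0, "ay": 0, "az": 0.035, "jaw": -1}
    - {"x": 0.94, "y": -0.132, "z": 0, "ax": 0, "ay": 0, "az": 0.039, "jaw": -1}
    - {"x": 0.958, "y": -0.134, "z": 0, "ax": 0, "ay": 0, "az": 0.039, "jaw": -1}

```text
time: 21.55
tool_pos: [620.0, 60.5, 193.3]
tcp_rot: [3.142, 0.0, 1.571]
contact_force: [0.3, 0.2, -2.1]
grip_width: 9.7
finger_force: 30.0
```

>>> send_rows:
  rows:
    - {"x": 0.03, "y": -0.03, "z": 0, "ax": 0, "ay": 0, "az": 0.005, "jaw": -1}
    - {"x": 0.09, "y": -0.1, "z": 0, "ax": 0, "ay": 0, "az": 0.01, "jaw": -1}
    - {"x": 0.18, "y": -0.2, "z": 0, "ax": 0, "ay": 0, "az": 0.02, "jaw": -1}
    - {"x": 0.29, "y": -0.31, "z": 0, "ax": 0, "ay": 0, "az": 0.03, "jaw": -1}
    - {"x": 0.4, "y": -0.43, "z": 0, "ax": 0, "ay": 0, "az": 0.04, "jaw": -1}
    - {"x": 0.51, "y": -0.55, "z": 0, "ax": 0, "ay": 0, "az": 0.05, "jaw": -1}
    - {"x": 0.6, "y": -0.65, "z": 0, "ax": 0, "ay": 0, "az": 0.06, "jaw": -1}
    - {"x": 0.67, "y": -0.72, "z": 0, "ax": 0, "ay": 0, "az": 0.07, "jaw": -1}
    - {"x": 0.7, "y": -0.754, "z": 0, "ax": 0, "ay": 0, "az": 0.073, "jaw": -1}
    - {"x": 0.7, "y": -0.754, "z": 0, "ax": 0, "ay": 0, "az": 0.073, "jaw": -1}

```text
time: 22.8
tool_pos: [469.3, 200.0, 193.5]
tcp_rot: [3.141, 0.0, 1.494]
contact_force: [-0.0, -0.5, -1.2]
grip_width: 9.9
finger_force: 30.0
```

>>> send_rows:
  rows:
    - {"x": 0.04, "y": 0, "z": 0.05, "ax": 0, "ay": 0, "az": 0, "jaw": -1}
    - {"x": 0.11, "y": -0.01, "z": 0.13, "ax": 0, "ay": 0, "az": 0, "jaw": -1}
    - {"x": 0.18, "y": -0.015, "z": 0.22, "ax": 0, "ay": 0, "az": 0, "jaw": -1}
    - {"x": 0.25, "y": -0.02, "z": 0.32, "ax": 0, "ay": 0, "az": 0, "jaw": -1}
    - {"x": 0.3, "y": -0.025, "z": 0.42, "ax": 0, "ay": 0, "az": 0, "jaw": -1}
    - {"x": 0.319, "y": -0.025, "z": 0.52, "ax": 0, "ay": 0, "az": 0, "jaw": -1}
    - {"x": 0.319, "y": -0.025, "z": 0.6, "ax": 0, "ay": 0, "az": 0, "jaw": -1}
    - {"x": 0.319, "y": -0.025, "z": 0.65, "ax": 0, "ay": 0, "az": 0, "jaw": -1}
    - {"x": 0.319, "y": -0.025, "z": 0.67, "ax": 0, "ay": 0, "az": 0, "jaw": -1}
    - {"x": 0.319, "y": -0.025, "z": 0.67, "ax": 0, "ay": 0, "az": 0, "jaw": -1}

```text
time: 24.05
tool_pos: [469.4, 264.1, 59.4]
tcp_rot: [3.141, -0.0, 1.494]
contact_force: [0.5, 0.8, -2.5]
grip_width: 9.6
finger_force: 30.0
```

Pick-up was at z 63.5, so contact is due at about 37.5.

>>> send_rows:
  rows:
    - {"x": 0, "y": 0, "z": 0.03, "ax": 0, "ay": 0, "az": 0, "jaw": -1}
    - {"x": 0, "y": 0, "z": 0.055, "ax": 0, "ay": 0, "az": 0, "jaw": -1}
    - {"x": 0, "y": 0, "z": 0.075, "ax": 0, "ay": 0, "az": 0, "jaw": -1}
    - {"x": 0, "y": 0, "z": 0.09, "ax": 0, "ay": 0, "az": 0, "jaw": -1}
    - {"x": 0, "y": 0, "z": 0.1, "ax": 0, "ay": 0, "az": 0, "jaw": -1}
    - {"x": 0, "y": 0, "z": 0.105, "ax": 0, "ay": 0, "az": 0, "jaw": -1}
    - {"x": 0, "y": 0, "z": 0.108, "ax": 0, "ay": 0, "az": 0, "jaw": -1}
    - {"x": 0, "y": 0, "z": 0.111, "ax": 0, "ay": 0, "az": 0, "jaw": -1}
    - {"x": 0, "y": 0, "z": 0.113, "ax": 0, "ay": 0, "az": 0, "jaw": -1}
    - {"x": 0, "y": 0, "z": 0.113, "ax": 0, "ay": 0, "az": 0, "jaw": -1}

```text
time: 25.3
tool_pos: [469.3, 264.1, 37.5]
tcp_rot: [3.141, -0.0, 1.494]
contact_force: [-2.8, -0.9, 4.9]
grip_width: 9.7
finger_force: 30.0
```

>>> send_rows:
  rows:
    - {"x": 0, "y": 0, "z": 0, "ax": 0, "ay": 0, "az": 0, "jaw": -0.2}
    - {"x": 0, "y": 0, "z": 0, "ax": 0, "ay": 0, "az": 0, "jaw": -0.2}
    - {"x": 0, "y": 0, "z": 0, "ax": 0, "ay": 0, "az": 0, "jaw": -0.2}
    - {"x": 0, "y": 0, "z": -0.1, "ax": 0, "ay": 0, "az": 0, "jaw": -0.2}
    - {"x": 0, "y": 0, "z": -0.25, "ax": 0, "ay": 0, "az": 0, "jaw": -0.2}
    - {"x": 0, "y": 0, "z": -0.45, "ax": 0, "ay": 0, "az": 0, "jaw": -0.2}
    - {"x": 0, "y": 0, "z": -0.65, "ax": 0, "ay": 0, "az": 0, "jaw": -0.2}
    - {"x": 0, "y": 0, "z": -0.85, "ax": 0, "ay": 0, "az": 0, "jaw": 0.3}
    - {"x": 0, "y": 0, "z": -1.0, "ax": 0, "ay": 0, "az": 0, "jaw": 0.3}
    - {"x": 0, "y": 0, "z": -1.0, "ax": 0, "ay": 0, "az": 0, "jaw": 0.3}

```text
time: 26.55
tool_pos: [470.3, 264.6, 239.0]
tcp_rot: [3.137, -0.002, 1.494]
contact_force: [0.8, -0.0, 0.3]
grip_width: 58.6
finger_force: 0.0
```

Run:
```python
from h import *
o=to(560,80,237,89);o=to(640,-90,237,92.3,o);o=to(645,-150,237,92.3,o)
```

```text
shift [-0.886  0.518  0.011] turn [ 0.005 -0.002 -0.056]
shift [-0.843  0.415  0.   ] turn [ 0.     0.    -0.055]
shift [-0.301  0.013  0.   ] turn [0. 0. 0.]
```

>>> send_rows:
  rows:
    - {"x": -0.15, "y": 0.09, "z": 0, "ax": 0, "ay": 0, "az": -0.01, "jaw": 0.3}
    - {"x": -0.35, "y": 0.2, "z": 0, "ax": 0, "ay": 0, "az": -0.02, "jaw": 0.3}
    - {"x": -0.55, "y": 0.32, "z": 0, "ax": 0, "ay": 0, "az": -0.04, "jaw": 0.3}
    - {"x": -0.75, "y": 0.44, "z": 0, "ax": 0, "ay": 0, "az": -0.05, "jaw": 0.3}
    - {"x": -0.886, "y": 0.518, "z": 0, "ax": 0, "ay": 0, "az": -0.056, "jaw": 0.3}
    - {"x": -0.886, "y": 0.518, "z": 0, "ax": 0, "ay": 0, "az": -0.056, "jaw": 0.3}
    - {"x": -0.886, "y": 0.518, "z": 0, "ax": 0, "ay": 0, "az": -0.056, "jaw": 0.3}
    - {"x": -0.886, "y": 0.518, "z": 0, "ax": 0, "ay": 0, "az": -0.056, "jaw": 0.3}
    - {"x": -0.886, "y": 0.518, "z": 0, "ax": 0, "ay": 0, "az": -0.056, "jaw": 0.3}
    - {"x": -0.886, "y": 0.518, "z": 0, "ax": 0, "ay": 0, "az": -0.056, "jaw": 0.3}

```text
time: 27.8
tool_pos: [558.8, 80.1, 236.8]
tcp_rot: [3.141, 0.0, 1.554]
contact_force: [0.4, 0.1, -0.1]
grip_width: 59.9
finger_force: 0.0
```

>>> send_rows:
  rows:
    - {"x": -0.15, "y": 0.08, "z": 0, "ax": 0, "ay": 0, "az": -0.01, "jaw": 0.3}
    - {"x": -0.35, "y": 0.16, "z": 0, "ax": 0, "ay": 0, "az": -0.02, "jaw": 0.3}
    - {"x": -0.55, "y": 0.26, "z": 0, "ax": 0, "ay": 0, "az": -0.04, "jaw": 0.3}
    - {"x": -0.75, "y": 0.36, "z": 0, "ax": 0, "ay": 0, "az": -0.055, "jaw": 0.3}
    - {"x": -0.95, "y": 0.41, "z": 0, "ax": 0, "ay": 0, "az": -0.055, "jaw": 0.3}
    - {"x": -1.0, "y": 0.42, "z": 0, "ax": 0, "ay": 0, "az": -0.055, "jaw": 0.3}
    - {"x": -1.0, "y": 0.42, "z": 0, "ax": 0, "ay": 0, "az": -0.055, "jaw": 0.3}
    - {"x": -1.0, "y": 0.42, "z": 0, "ax": 0, "ay": 0, "az": -0.055, "jaw": 0.3}
    - {"x": -1.0, "y": 0.42, "z": 0, "ax": 0, "ay": 0, "az": -0.055, "jaw": 0.3}
    - {"x": -1.0, "y": 0.42, "z": 0, "ax": 0, "ay": 0, "az": -0.055, "jaw": 0.3}

```text
time: 29.05
tool_pos: [639.3, -121.1, 237.0]
tcp_rot: [3.141, 0.0, 1.612]
contact_force: [0.1, 0.4, 0.2]
grip_width: 59.6
finger_force: 0.0
```

Run:
```python
from h import *
o=bot.get_obs();print(o['time'],o['tool_pos'],np.degrees(o['tcp_rot']))
im,d=bot.capture('wrist');save('w3',im);P=pts('wrist',o,d)
np.savez('w3.npz',im=im,d=d,P=P,pos=o['tool_pos'],rot=o['tcp_rot'])
hsv=cv2.cvtColor(im,cv2.COLOR_RGB2HSV);Z=P[...,2]
m=((Z>14)&(Z<27)&(abs(P[...,0]-655)<55)&(P[...,1]<-15)&(P[...,1]>-135)).astype(np.uint8)
n,l,s,_=cv2.connectedComponentsWithStats(m);i=1+s[1:,4].argmax();uv=np.argwhere(l==i)[:,::-1]
w=pts('wrist',o,d,uv,21)[:,:2].astype(np.float32);print(s[i],np.median(Z[l==i]),cv2.minAreaRect(w),w.mean(0))
# top camera: mat trays
im,d=bot.capture('top');P=pts('top',None,d)
k=np.zeros((400,640),bool);k[180:270,150:245]=1
for nm,zz,a,b in(('bars',64,57,70),('rims',30,25,35)):
    mm=(k&(P[...,2]>a)&(P[...,2]<b)).astype(np.uint8)
    n,l,s,c=cv2.connectedComponentsWithStats(cv2.dilate(mm,np.ones((3,3))))
    for i in range(1,n):
        q=P[(l==i)&(mm>0)]
        if len(q)>15:print(nm,len(q),cv2.minAreaRect(q[:,:2].astype(np.float32)),np.median(q[:,2]))
```

```text
29.05 [ 639.32748317 -121.10299435  236.9870697 ] [1.79983137e+02 7.73609764e-03 9.23331799e+01]
[ 319   88   41   71 2091] 18.3559673172266 ((658.0927124023438, -71.89576721191406), (45.35459518432617, 78.43807220458984), 4.080446243286133) [659.4027  -70.29911]
bars 79 ((479.7939758300781, 370.1615905761719), (52.774166107177734, 10.101289749145508), 85.60767364501953) 63.38473719886383
bars 82 ((471.0416564941406, 262.93585205078125), (54.41446304321289, 9.756745338439941), 85.8359603881836) 62.96695078340849
rims 241 ((480.1497802734375, 370.6329040527344), (86.1209945678711, 149.68959045410156), 85.24420928955078) 28.97118266527218
rims 178 ((498.2675476074219, 261.84796142578125), (89.0428237915039, 96.2818374633789), 85.31324768066406) 29.1208295329385
rims 22 ((523.725830078125, 274.7384948730469), (15.818650245666504, 15.875568389892578), 50.20501708984375) 26.457547340267638
```

View pics/w3.png

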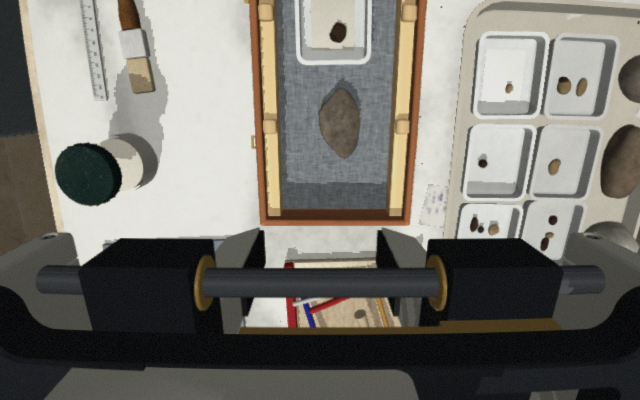

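The sherd lies fully exposed at (340,122). The dish at (333,30) is clear of the fingers, and both trays stand on the mat. Next is the grasp.

Run:
```python
from h import *
o=to(658,-72,90,93.3);o=to(658,-72,9,93.3,o)
```

```text
shift [0.243 0.103 0.734] turn [ 0.     0.    -0.017]
shift [ 0.    -0.     0.405] turn [0. 0. 0.]
```

>>> send_rows:
  rows:
    - {"x": 0.1, "y": 0.04, "z": 0.12, "ax": 0, "ay": 0, "az": -0.01, "jaw": 0.3}
    - {"x": 0.2, "y": 0.08, "z": 0.28, "ax": 0, "ay": 0, "az": -0.017, "jaw": 0.3}
    - {"x": 0.243, "y": 0.103, "z": 0.44, "ax": 0, "ay": 0, "az": -0.017, "jaw": 0.3}
    - {"x": 0.243, "y": 0.103, "z": 0.6, "ax": 0, "ay": 0, "az": -0.017, "jaw": 0.3}
    - {"x": 0.243, "y": 0.103, "z": 0.7, "ax": 0, "ay": 0, "az": -0.017, "jaw": 0.3}
    - {"x": 0.243, "y": 0.103, "z": 0.734, "ax": 0, "ay": 0, "az": -0.017, "jaw": 0.3}
    - {"x": 0.243, "y": 0.103, "z": 0.734, "ax": 0, "ay": 0, "az": -0.017, "jaw": 0.3}
    - {"x": 0.243, "y": 0.103, "z": 0.734, "ax": 0, "ay": 0, "az": -0.017, "jaw": 0.3}
    - {"x": 0.243, "y": 0.103, "z": 0.734, "ax": 0, "ay": 0, "az": -0.017, "jaw": 0.3}
    - {"x": 0.243, "y": 0.103, "z": 0.734, "ax": 0, "ay": 0, "az": -0.017, "jaw": 0.3}

```text
time: 30.4
tool_pos: [658.2, -72.7, 90.5]
tcp_rot: [3.141, 0.0, 1.628]
contact_force: [-0.0, -0.4, -0.1]
grip_width: 60.0
finger_force: 0.0
```

>>> send_rows:
  rows:
    - {"x": 0, "y": 0, "z": 0.08, "ax": 0, "ay": 0, "az": 0, "jaw": 0.3}
    - {"x": 0, "y": 0, "z": 0.18, "ax": 0, "ay": 0, "az": 0, "jaw": 0.3}
    - {"x": 0, "y": 0, "z": 0.27, "ax": 0, "ay": 0, "az": 0, "jaw": 0.3}
    - {"x": 0, "y": 0, "z": 0.33, "ax": 0, "ay": 0, "az": 0, "jaw": 0.3}
    - {"x": 0, "y": 0, "z": 0.37, "ax": 0, "ay": 0, "az": 0, "jaw": 0.3}
    - {"x": 0, "y": 0, "z": 0.39, "ax": 0, "ay": 0, "az": 0, "jaw": 0.3}
    - {"x": 0, "y": 0, "z": 0.4, "ax": 0, "ay": 0, "az": 0, "jaw": 0.3}
    - {"x": 0, "y": 0, "z": 0.4, "ax": 0, "ay": 0, "az": 0, "jaw": 0.3}
    - {"x": 0, "y": 0, "z": 0.4, "ax": 0, "ay": 0, "az": 0, "jaw": 0.3}
    - {"x": 0, "y": 0, "z": 0.4, "ax": 0, "ay": 0, "az": 0, "jaw": 0.3}

```text
time: 31.65
tool_pos: [658.2, -72.7, 10.2]
tcp_rot: [3.141, 0.0, 1.628]
contact_force: [-0.1, 0.1, -0.6]
grip_width: 59.6
finger_force: 0.0
```

>>> send_rows:
  rows:
    - {"x": 0, "y": 0, "z": 0, "ax": 0, "ay": 0, "az": 0, "jaw": -0.2}
    - {"x": 0, "y": 0, "z": 0, "ax": 0, "ay": 0, "az": 0, "jaw": -0.5}
    - {"x": 0, "y": 0, "z": 0, "ax": 0, "ay": 0, "az": 0, "jaw": -0.5}
    - {"x": 0, "y": 0, "z": 0, "ax": 0, "ay": 0, "az": 0, "jaw": -0.5}
    - {"x": 0, "y": 0, "z": 0, "ax": 0, "ay": 0, "az": 0, "jaw": -0.5}
    - {"x": 0, "y": 0, "z": 0, "ax": 0, "ay": 0, "az": 0, "jaw": -0.5}
    - {"x": 0, "y": 0, "z": -0.02, "ax": 0, "ay": 0, "az": 0, "jaw": -0.5}
    - {"x": 0, "y": 0, "z": -0.05, "ax": 0, "ay": 0, "az": 0, "jaw": -0.5}
    - {"x": 0, "y": 0, "z": -0.1, "ax": 0, "ay": 0, "az": 0, "jaw": -0.5}
    - {"x": 0, "y": 0, "z": -0.15, "ax": 0, "ay": 0, "az": 0, "jaw": -0.5}

```text
time: 32.9
tool_pos: [658.1, -72.7, 40.8]
tcp_rot: [3.141, 0.0, 1.628]
contact_force: [0.3, -0.8, -1.2]
grip_width: 45.0
finger_force: 30.0
```

Run:
```python
from h import *
o=to(658,-73,170,93.3);o=to(553,-205,170,94,o);o=to(449.3,-338.5,120,95.1,o);o=to(449.3,-338.5,14,95.1,o)
```

```text
shift [-0.002 -0.    -0.646] turn [ 0.  0. -0.]
shift [-0.629 -0.562 -0.   ] turn [ 0.     0.    -0.012]
shift [-0.63  -0.564  0.25 ] turn [-0.     0.    -0.018]
shift [ 0.   -0.    0.53] turn [0. 0. 0.]
```

>>> send_rows:
  rows:
    - {"x": 0, "y": 0, "z": -0.06, "ax": 0, "ay": 0, "az": 0, "jaw": -0.5}
    - {"x": 0, "y": 0, "z": -0.14, "ax": 0, "ay": 0, "az": 0, "jaw": -0.5}
    - {"x": 0, "y": 0, "z": -0.24, "ax": 0, "ay": 0, "az": 0, "jaw": -0.5}
    - {"x": 0, "y": 0, "z": -0.34, "ax": 0, "ay": 0, "az": 0, "jaw": -0.5}
    - {"x": 0, "y": 0, "z": -0.44, "ax": 0, "ay": 0, "az": 0, "jaw": -0.5}
    - {"x": 0, "y": 0, "z": -0.54, "ax": 0, "ay": 0, "az": 0, "jaw": -0.5}
    - {"x": 0, "y": 0, "z": -0.61, "ax": 0, "ay": 0, "az": 0, "jaw": -0.5}
    - {"x": 0, "y": 0, "z": -0.646, "ax": 0, "ay": 0, "az": 0, "jaw": -0.5}
    - {"x": 0, "y": 0, "z": -0.646, "ax": 0, "ay": 0, "az": 0, "jaw": -0.5}
    - {"x": 0, "y": 0, "z": -0.646, "ax": 0, "ay": 0, "az": 0, "jaw": -0.5}

```text
time: 34.15
tool_pos: [657.6, -72.5, 168.2]
tcp_rot: [-3.14, -0.0, 1.628]
contact_force: [0.3, 0.5, -0.8]
grip_width: 44.9
finger_force: 30.0
```

>>> send_rows:
  rows:
    - {"x": -0.03, "y": -0.03, "z": 0, "ax": 0, "ay": 0, "az": 0, "jaw": -0.5}
    - {"x": -0.09, "y": -0.08, "z": 0, "ax": 0, "ay": 0, "az": 0, "jaw": -0.5}
    - {"x": -0.18, "y": -0.16, "z": 0, "ax": 0, "ay": 0, "az": -0.005, "jaw": -0.5}
    - {"x": -0.28, "y": -0.25, "z": 0, "ax": 0, "ay": 0, "az": -0.01, "jaw": -0.5}
    - {"x": -0.38, "y": -0.34, "z": 0, "ax": 0, "ay": 0, "az": -0.012, "jaw": -0.5}
    - {"x": -0.47, "y": -0.42, "z": 0, "ax": 0, "ay": 0, "az": -0.012, "jaw": -0.5}
    - {"x": -0.55, "y": -0.49, "z": 0, "ax": 0, "ay": 0, "az": -0.012, "jaw": -0.5}
    - {"x": -0.6, "y": -0.54, "z": 0, "ax": 0, "ay": 0, "az": -0.012, "jaw": -0.5}
    - {"x": -0.629, "y": -0.562, "z": 0, "ax": 0, "ay": 0, "az": -0.012, "jaw": -0.5}
    - {"x": -0.629, "y": -0.562, "z": 0, "ax": 0, "ay": 0, "az": -0.012, "jaw": -0.5}

```text
time: 35.4
tool_pos: [553.0, -204.8, 169.2]
tcp_rot: [3.141, 0.0, 1.64]
contact_force: [0.1, -0.2, -0.7]
grip_width: 45.0
finger_force: 30.0
```

>>> send_rows:
  rows:
    - {"x": -0.03, "y": -0.03, "z": 0.02, "ax": 0, "ay": 0, "az": 0, "jaw": -0.5}
    - {"x": -0.09, "y": -0.08, "z": 0.05, "ax": 0, "ay": 0, "az": 0, "jaw": -0.5}
    - {"x": -0.18, "y": -0.16, "z": 0.08, "ax": 0, "ay": 0, "az": -0.005, "jaw": -0.5}
    - {"x": -0.28, "y": -0.25, "z": 0.12, "ax": 0, "ay": 0, "az": -0.01, "jaw": -0.5}
    - {"x": -0.38, "y": -0.34, "z": 0.16, "ax": 0, "ay": 0, "az": -0.018, "jaw": -0.5}
    - {"x": -0.47, "y": -0.42, "z": 0.2, "ax": 0, "ay": 0, "az": -0.018, "jaw": -0.5}
    - {"x": -0.55, "y": -0.49, "z": 0.23, "ax": 0, "ay": 0, "az": -0.018, "jaw": -0.5}
    - {"x": -0.6, "y": -0.54, "z": 0.25, "ax": 0, "ay": 0, "az": -0.018, "jaw": -0.5}
    - {"x": -0.63, "y": -0.564, "z": 0.25, "ax": 0, "ay": 0, "az": -0.018, "jaw": -0.5}
    - {"x": -0.63, "y": -0.564, "z": 0.25, "ax": 0, "ay": 0, "az": -0.018, "jaw": -0.5}

```text
time: 36.65
tool_pos: [449.3, -338.5, 119.3]
tcp_rot: [3.141, 0.0, 1.659]
contact_force: [-0.4, 0.4, -0.8]
grip_width: 45.4
finger_force: 30.0
```

>>> send_rows:
  rows:
    - {"x": 0, "y": 0, "z": 0.06, "ax": 0, "ay": 0, "az": 0, "jaw": -0.5}
    - {"x": 0, "y": 0, "z": 0.14, "ax": 0, "ay": 0, "az": 0, "jaw": -0.5}
    - {"x": 0, "y": 0, "z": 0.23, "ax": 0, "ay": 0, "az": 0, "jaw": -0.5}
    - {"x": 0, "y": 0, "z": 0.32, "ax": 0, "ay": 0, "az": 0, "jaw": -0.5}
    - {"x": 0, "y": 0, "z": 0.4, "ax": 0, "ay": 0, "az": 0, "jaw": -0.5}
    - {"x": 0, "y": 0, "z": 0.46, "ax": 0, "ay": 0, "az": 0, "jaw": -0.5}
    - {"x": 0, "y": 0, "z": 0.5, "ax": 0, "ay": 0, "az": 0, "jaw": -0.5}
    - {"x": 0, "y": 0, "z": 0.52, "ax": 0, "ay": 0, "az": 0, "jaw": -0.5}
    - {"x": 0, "y": 0, "z": 0.525, "ax": 0, "ay": 0, "az": 0, "jaw": -0.5}
    - {"x": 0, "y": 0, "z": 0.525, "ax": 0, "ay": 0, "az": 0, "jaw": -0.5}

```text
time: 37.9
tool_pos: [449.5, -338.4, 14.5]
tcp_rot: [3.141, 0.001, 1.66]
contact_force: [-0.6, -1.0, -0.5]
grip_width: 45.2
finger_force: 30.0
```

>>> send_rows:
  rows:
    - {"x": 0, "y": 0, "z": 0.006, "ax": 0, "ay": 0, "az": 0, "jaw": -0.5}
    - {"x": 0, "y": 0, "z": 0.01, "ax": 0, "ay": 0, "az": 0, "jaw": -0.5}
    - {"x": 0, "y": 0, "z": 0.013, "ax": 0, "ay": 0, "az": 0, "jaw": -0.5}
    - {"x": 0, "y": 0, "z": 0.016, "ax": 0, "ay": 0, "az": 0, "jaw": -0.5}
    - {"x": 0, "y": 0, "z": 0.018, "ax": 0, "ay": 0, "az": 0, "jaw": -0.5}
    - {"x": 0, "y": 0, "z": 0.02, "ax": 0, "ay": 0, "az": 0, "jaw": -0.5}
    - {"x": 0, "y": 0, "z": 0.022, "ax": 0, "ay": 0, "az": 0, "jaw": -0.5}
    - {"x": 0, "y": 0, "z": 0.023, "ax": 0, "ay": 0, "az": 0, "jaw": -0.5}
    - {"x": 0, "y": 0, "z": 0.023, "ax": 0, "ay": 0, "az": 0, "jaw": -0.5}
    - {"x": 0, "y": 0, "z": 0.023, "ax": 0, "ay": 0, "az": 0, "jaw": -0.5}

```text
time: 39.15
tool_pos: [449.3, -338.2, 9.9]
tcp_rot: [3.141, 0.0, 1.66]
contact_force: [-1.9, 1.2, 5.0]
grip_width: 45.4
finger_force: 30.0
```

Contact. I'll release, rise, then step back in -y so that the wrist camera sees the board.

>>> send_rows:
  rows:
    - {"x": 0, "y": 0, "z": 0, "ax": 0, "ay": 0, "az": 0, "jaw": 0.3}
    - {"x": 0, "y": 0, "z": 0, "ax": 0, "ay": 0, "az": 0, "jaw": 0.3}
    - {"x": 0, "y": 0, "z": 0, "ax": 0, "ay": 0, "az": 0, "jaw": 0.3}
    - {"x": 0, "y": 0, "z": -0.08, "ax": 0, "ay": 0, "az": 0, "jaw": 0.3}
    - {"x": 0, "y": 0, "z": -0.2, "ax": 0, "ay": 0, "az": 0, "jaw": 0.3}
    - {"x": 0, "y": 0, "z": -0.4, "ax": 0, "ay": 0, "az": 0, "jaw": 0.3}
    - {"x": 0, "y": 0, "z": -0.6, "ax": 0, "ay": 0, "az": 0, "jaw": 0.3}
    - {"x": -0.1, "y": 0, "z": -0.8, "ax": 0, "ay": 0, "az": 0, "jaw": 0.3}
    - {"x": -0.2, "y": 0, "z": -1.0, "ax": 0, "ay": 0, "az": 0, "jaw": 0.3}
    - {"x": -0.25, "y": 0, "z": -1.0, "ax": 0, "ay": 0, "az": 0, "jaw": 0.3}

```text
time: 40.4
tool_pos: [454.9, -390.2, 214.4]
tcp_rot: [3.136, 0.007, 1.659]
contact_force: [0.5, -0.4, -0.2]
grip_width: 59.8
finger_force: 0.0
```

Run:
```python
from h import *
o=bot.get_obs();print(o['time'],o['tool_pos'],np.degrees(o['tcp_rot']))
im,d=bot.capture('wrist');save('w4',im);P=pts('wrist',o,d);Z=P[...,2]
def R(m,zz,nm):
    m=m.astype(np.uint8);n,l,s,_=cv2.connectedComponentsWithStats(m);i=1+s[1:,4].argmax();uv=np.argwhere(l==i)[:,::-1]
    print(nm,s[i],cv2.minAreaRect(pts('wrist',o,d,uv,zz)[:,:2].astype(np.float32)))
near=(abs(P[...,0]-449)<70)&(abs(P[...,1]+338)<70)&(np.arange(400)[:,None]<235)
R(near&(Z>13)&(Z<28),21,'sherd')
hsv=cv2.cvtColor(im,cv2.COLOR_RGB2HSV)
b=(hsv[...,0]>90)&(hsv[...,0]<130)&(hsv[...,1]>15)&(abs(P[...,0]-449)<110)&(abs(P[...,1]+338)<120)&(Z<10)
R(b,6,'board')
o=to(510,-180,210,92);o=to(545,-5,210,90,o);o=to(500,170,210,87,o);o=to(472,263,110,85.6,o);o=to(469.5,263.5,37.5,85.6,o)
```

```text
40.4 [ 454.88509172 -390.16178284  214.43541826] [179.70241157   0.40883279  95.06261914]
sherd [ 297   81   44   76 2384] ((448.74395751953125, -337.2403564453125), (45.538963317871094, 78.33729553222656), 5.970320701599121)
board [  231    19   171   191 26269] ((446.15716552734375, -339.2049865722656), (177.64674377441406, 207.65103149414062), 5.189910411834717)
shift [1.022 0.371 0.006] turn [0.003 0.004 0.051]
shift [0.868 0.205 0.   ] turn [ 0.    -0.     0.033]
shift [ 0.875 -0.225 -0.   ] turn [ 0.   -0.    0.05]
shift [ 0.457 -0.164  0.5  ] turn [ 0.    -0.     0.023]
shift [ 0.002 -0.013  0.362] turn [0. 0. 0.]
```

View pics/w4.png

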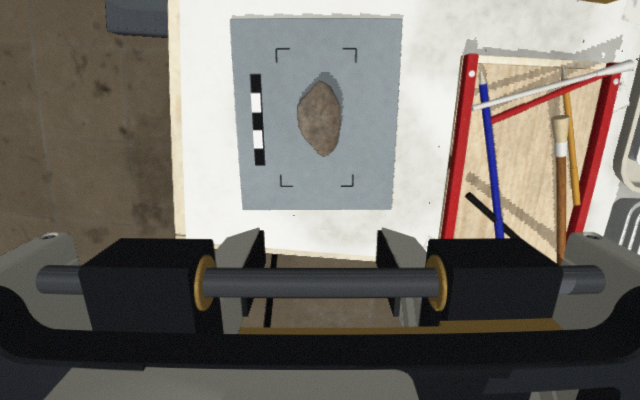

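The sherd at (320,118) lies centred in the frame, whose corners run from (276,48) to (356,186), and along the scale. It is about 3 mm off centre. Now the trays go back, pebbles first.

>>> send_rows:
  rows:
    - {"x": 0.15, "y": 0.05, "z": 0, "ax": 0, "ay": 0, "az": 0.01, "jaw": 0.3}
    - {"x": 0.4, "y": 0.15, "z": 0, "ax": 0, "ay": 0, "az": 0.02, "jaw": 0.3}
    - {"x": 0.65, "y": 0.24, "z": 0, "ax": 0, "ay": 0, "az": 0.04, "jaw": -0.2}
    - {"x": 0.85, "y": 0.32, "z": 0, "ax": 0, "ay": 0, "az": 0.05, "jaw": -0.2}
    - {"x": 1.0, "y": 0.37, "z": 0, "ax": 0, "ay": 0, "az": 0.05, "jaw": -0.2}
    - {"x": 1.0, "y": 0.37, "z": 0, "ax": 0, "ay": 0, "az": 0.05, "jaw": -0.2}
    - {"x": 1.0, "y": 0.37, "z": 0, "ax": 0, "ay": 0, "az": 0.05, "jaw": -0.2}
    - {"x": 1.0, "y": 0.37, "z": 0, "ax": 0, "ay": 0, "az": 0.05, "jaw": -0.2}
    - {"x": 1.0, "y": 0.37, "z": 0, "ax": 0, "ay": 0, "az": 0.05, "jaw": -0.2}
    - {"x": 1.0, "y": 0.37, "z": 0, "ax": 0, "ay": 0, "az": 0.05, "jaw": -0.2}

```text
time: 41.7
tool_pos: [509.5, -182.8, 209.4]
tcp_rot: [-3.141, 0.0, 1.606]
contact_force: [0.8, 0.4, -1.0]
grip_width: 37.0
finger_force: 0.0
```

>>> send_rows:
  rows:
    - {"x": 0.15, "y": 0.04, "z": 0, "ax": 0, "ay": 0, "az": 0.01, "jaw": -0.2}
    - {"x": 0.4, "y": 0.1, "z": 0, "ax": 0, "ay": 0, "az": 0.02, "jaw": -0.2}
    - {"x": 0.65, "y": 0.16, "z": 0, "ax": 0, "ay": 0, "az": 0.033, "jaw": -0.2}
    - {"x": 0.868, "y": 0.205, "z": 0, "ax": 0, "ay": 0, "az": 0.033, "jaw": -0.2}
    - {"x": 0.868, "y": 0.205, "z": 0, "ax": 0, "ay": 0, "az": 0.033, "jaw": -0.2}
    - {"x": 0.868, "y": 0.205, "z": 0, "ax": 0, "ay": 0, "az": 0.033, "jaw": -0.2}
    - {"x": 0.868, "y": 0.205, "z": 0, "ax": 0, "ay": 0, "az": 0.033, "jaw": -0.2}
    - {"x": 0.868, "y": 0.205, "z": 0, "ax": 0, "ay": 0, "az": 0.033, "jaw": -0.2}
    - {"x": 0.868, "y": 0.205, "z": 0, "ax": 0, "ay": 0, "az": 0.033, "jaw": -0.2}
    - {"x": 0.868, "y": 0.205, "z": 0, "ax": 0, "ay": 0, "az": 0.033, "jaw": -0.2}

```text
time: 42.95
tool_pos: [544.3, -7.6, 209.5]
tcp_rot: [-3.142, 0.0, 1.572]
contact_force: [0.1, 0.6, -0.5]
grip_width: 36.4
finger_force: 0.0
```

>>> send_rows:
  rows:
    - {"x": 0.15, "y": -0.04, "z": 0, "ax": 0, "ay": 0, "az": 0.01, "jaw": -0.2}
    - {"x": 0.4, "y": -0.1, "z": 0, "ax": 0, "ay": 0, "az": 0.02, "jaw": -0.2}
    - {"x": 0.65, "y": -0.16, "z": 0, "ax": 0, "ay": 0, "az": 0.05, "jaw": -0.2}
    - {"x": 0.875, "y": -0.225, "z": 0, "ax": 0, "ay": 0, "az": 0.05, "jaw": -0.2}
    - {"x": 0.875, "y": -0.225, "z": 0, "ax": 0, "ay": 0, "az": 0.05, "jaw": -0.2}
    - {"x": 0.875, "y": -0.225, "z": 0, "ax": 0, "ay": 0, "az": 0.05, "jaw": -0.2}
    - {"x": 0.875, "y": -0.225, "z": 0, "ax": 0, "ay": 0, "az": 0.05, "jaw": -0.2}
    - {"x": 0.875, "y": -0.225, "z": 0, "ax": 0, "ay": 0, "az": 0.05, "jaw": -0.2}
    - {"x": 0.875, "y": -0.225, "z": 0, "ax": 0, "ay": 0, "az": 0.05, "jaw": -0.2}
    - {"x": 0.875, "y": -0.225, "z": 0, "ax": 0, "ay": 0, "az": 0.05, "jaw": -0.2}

```text
time: 44.2
tool_pos: [499.1, 167.3, 209.5]
tcp_rot: [-3.142, 0.0, 1.52]
contact_force: [-0.5, -0.3, 0.1]
grip_width: 36.8
finger_force: 0.0
```

Run:
```python
from h import *
o=bot.get_obs();print(o['tool_pos'],np.degrees(o['tcp_rot']))
im,d=bot.capture('wrist');save('w5',im);P=pts('wrist',o,d);Z=P[...,2]
m=((Z>57)&(Z<72)&(P[...,1]>215)&(P[...,1]<420)&(abs(P[...,0]-475)<70)).astype(np.uint8)
n,l,s,_=cv2.connectedComponentsWithStats(m)
for i in range(1,n):
    if s[i,4]>60:
        uv=np.argwhere(l==i)[:,::-1];print(s[i],np.median(Z[l==i]),cv2.minAreaRect(pts('wrist',o,d,uv,64)[:,:2].astype(np.float32)))
o=to(469.4,264,100,85.6,o);o=to(469.4,264,37.5,85.6,o)
```

```text
[499.09374802 167.34394771 209.46382649] [-1.79999201e+02  5.52240993e-03  8.70775107e+01]
[276  46  12  62 711] 63.42332396050989 ((468.88323974609375, 263.5270080566406), (52.0411262512207, 9.853178024291992), 85.64825439453125)
shift [ 0.475 -0.173  0.547] turn [-0.     0.     0.025]
shift [ 0.    -0.     0.312] turn [0. 0. 0.]
```

Bar found at (468.9,263.5), as expected.

>>> send_rows:
  rows:
    - {"x": 0.12, "y": -0.05, "z": 0.05, "ax": 0, "ay": 0, "az": 0.01, "jaw": -0.2}
    - {"x": 0.28, "y": -0.11, "z": 0.15, "ax": 0, "ay": 0, "az": 0.02, "jaw": -0.2}
    - {"x": 0.42, "y": -0.16, "z": 0.27, "ax": 0, "ay": 0, "az": 0.025, "jaw": -0.2}
    - {"x": 0.475, "y": -0.173, "z": 0.4, "ax": 0, "ay": 0, "az": 0.025, "jaw": -0.2}
    - {"x": 0.475, "y": -0.173, "z": 0.5, "ax": 0, "ay": 0, "az": 0.025, "jaw": -0.2}
    - {"x": 0.475, "y": -0.173, "z": 0.547, "ax": 0, "ay": 0, "az": 0.025, "jaw": -0.2}
    - {"x": 0.475, "y": -0.173, "z": 0.547, "ax": 0, "ay": 0, "az": 0.025, "jaw": -0.2}
    - {"x": 0.475, "y": -0.173, "z": 0.547, "ax": 0, "ay": 0, "az": 0.025, "jaw": -0.2}
    - {"x": 0.475, "y": -0.173, "z": 0.547, "ax": 0, "ay": 0, "az": 0.025, "jaw": -0.2}
    - {"x": 0.475, "y": -0.173, "z": 0.547, "ax": 0, "ay": 0, "az": 0.025, "jaw": -0.2}

```text
time: 45.5
tool_pos: [469.5, 264.3, 100.6]
tcp_rot: [3.141, -0.0, 1.494]
contact_force: [-0.4, -0.2, -0.0]
grip_width: 36.9
finger_force: 0.0
```

>>> send_rows:
  rows:
    - {"x": 0, "y": 0, "z": 0.1, "ax": 0, "ay": 0, "az": 0, "jaw": -0.2}
    - {"x": 0, "y": 0, "z": 0.2, "ax": 0, "ay": 0, "az": 0, "jaw": -0.2}
    - {"x": 0, "y": 0, "z": 0.27, "ax": 0, "ay": 0, "az": 0, "jaw": -0.2}
    - {"x": 0, "y": 0, "z": 0.312, "ax": 0, "ay": 0, "az": 0, "jaw": -0.2}
    - {"x": 0, "y": 0, "z": 0.312, "ax": 0, "ay": 0, "az": 0, "jaw": -0.2}
    - {"x": 0, "y": 0, "z": 0.312, "ax": 0, "ay": 0, "az": 0, "jaw": -0.2}
    - {"x": 0, "y": 0, "z": 0.312, "ax": 0, "ay": 0, "az": 0, "jaw": -1}
    - {"x": 0, "y": 0, "z": 0.312, "ax": 0, "ay": 0, "az": 0, "jaw": -1}
    - {"x": 0, "y": 0, "z": 0.312, "ax": 0, "ay": 0, "az": 0, "jaw": -1}
    - {"x": 0, "y": 0, "z": 0.312, "ax": 0, "ay": 0, "az": 0, "jaw": -1}

```text
time: 46.75
tool_pos: [469.3, 264.3, 37.8]
tcp_rot: [3.141, -0.0, 1.494]
contact_force: [-1.6, -0.6, 1.4]
grip_width: 9.6
finger_force: 30.0
```

>>> send_rows:
  rows:
    - {"x": 0, "y": 0, "z": -0.03, "ax": 0, "ay": 0, "az": 0, "jaw": -1}
    - {"x": 0, "y": 0, "z": -0.08, "ax": 0, "ay": 0, "az": 0, "jaw": -1}
    - {"x": 0, "y": 0, "z": -0.16, "ax": 0, "ay": 0, "az": 0, "jaw": -1}
    - {"x": 0, "y": 0, "z": -0.27, "ax": 0, "ay": 0, "az": 0, "jaw": -1}
    - {"x": 0, "y": 0, "z": -0.39, "ax": 0, "ay": 0, "az": 0, "jaw": -1}
    - {"x": 0, "y": 0, "z": -0.51, "ax": 0, "ay": 0, "az": 0, "jaw": -1}
    - {"x": 0, "y": 0, "z": -0.63, "ax": 0, "ay": 0, "az": 0, "jaw": -1}
    - {"x": 0, "y": 0, "z": -0.72, "ax": 0, "ay": 0, "az": 0, "jaw": -1}
    - {"x": 0, "y": 0, "z": -0.77, "ax": 0, "ay": 0, "az": 0, "jaw": -1}
    - {"x": 0, "y": 0, "z": -0.78, "ax": 0, "ay": 0, "az": 0, "jaw": -1}

```text
time: 48.0
tool_pos: [469.3, 264.3, 194.5]
tcp_rot: [3.14, -0.0, 1.494]
contact_force: [0.1, -1.4, -2.8]
grip_width: 9.7
finger_force: 30.0
```

Run:
```python
from h import *
o=bot.get_obs();print(o['tool_pos'],o['contact_force'],o['grip_width'])
o=to(545,90,194,88,o);o=to(630,-60,194,91,o);o=to(654.8,-130.3,120,92.3,o);to(654.8,-130.3,66,92.3,o)
```

```text
[469.34349406 264.346226   194.51464802] [ 0.09687489 -1.44642052 -2.80508431] 9.663925393647181
shift [-0.84   0.444  0.003] turn [ 0.001 -0.    -0.04 ]
shift [-0.735  0.451  0.   ] turn [-0.    0.   -0.05]
shift [-0.354  0.118  0.37 ] turn [-0.     0.    -0.022]
shift [ 0.   -0.    0.27] turn [0. 0. 0.]
```

>>> send_rows:
  rows:
    - {"x": -0.04, "y": 0.02, "z": 0, "ax": 0, "ay": 0, "az": 0, "jaw": -1}
    - {"x": -0.12, "y": 0.063, "z": 0, "ax": 0, "ay": 0, "az": -0.005, "jaw": -1}
    - {"x": -0.23, "y": 0.122, "z": 0, "ax": 0, "ay": 0, "az": -0.01, "jaw": -1}
    - {"x": -0.36, "y": 0.19, "z": 0, "ax": 0, "ay": 0, "az": -0.015, "jaw": -1}
    - {"x": -0.49, "y": 0.26, "z": 0, "ax": 0, "ay": 0, "az": -0.02, "jaw": -1}
    - {"x": -0.62, "y": 0.328, "z": 0, "ax": 0, "ay": 0, "az": -0.03, "jaw": -1}
    - {"x": -0.72, "y": 0.38, "z": 0, "ax": 0, "ay": 0, "az": -0.035, "jaw": -1}
    - {"x": -0.8, "y": 0.423, "z": 0, "ax": 0, "ay": 0, "az": -0.04, "jaw": -1}
    - {"x": -0.84, "y": 0.444, "z": 0, "ax": 0, "ay": 0, "az": -0.04, "jaw": -1}
    - {"x": -0.84, "y": 0.444, "z": 0, "ax": 0, "ay": 0, "az": -0.04, "jaw": -1}

```text
time: 49.25
tool_pos: [544.9, 89.7, 193.4]
tcp_rot: [-3.141, -0.0, 1.535]
contact_force: [-0.2, 0.5, -3.5]
grip_width: 9.6
finger_force: 30.0
```

>>> send_rows:
  rows:
    - {"x": -0.03, "y": 0.02, "z": 0, "ax": 0, "ay": 0, "az": 0, "jaw": -1}
    - {"x": -0.1, "y": 0.06, "z": 0, "ax": 0, "ay": 0, "az": -0.005, "jaw": -1}
    - {"x": -0.2, "y": 0.12, "z": 0, "ax": 0, "ay": 0, "az": -0.01, "jaw": -1}
    - {"x": -0.31, "y": 0.19, "z": 0, "ax": 0, "ay": 0, "az": -0.02, "jaw": -1}
    - {"x": -0.42, "y": 0.26, "z": 0, "ax": 0, "ay": 0, "az": -0.03, "jaw": -1}
    - {"x": -0.53, "y": 0.325, "z": 0, "ax": 0, "ay": 0, "az": -0.04, "jaw": -1}
    - {"x": -0.63, "y": 0.387, "z": 0, "ax": 0, "ay": 0, "az": -0.045, "jaw": -1}
    - {"x": -0.7, "y": 0.43, "z": 0, "ax": 0, "ay": 0, "az": -0.05, "jaw": -1}
    - {"x": -0.735, "y": 0.451, "z": 0, "ax": 0, "ay": 0, "az": -0.05, "jaw": -1}
    - {"x": -0.735, "y": 0.451, "z": 0, "ax": 0, "ay": 0, "az": -0.05, "jaw": -1}

```text
time: 50.5
tool_pos: [629.9, -60.3, 193.5]
tcp_rot: [-3.141, -0.0, 1.588]
contact_force: [-0.2, 0.1, -3.1]
grip_width: 9.6
finger_force: 30.0
```

>>> send_rows:
  rows:
    - {"x": -0.03, "y": 0.01, "z": 0.02, "ax": 0, "ay": 0, "az": 0, "jaw": -1}
    - {"x": -0.09, "y": 0.03, "z": 0.06, "ax": 0, "ay": 0, "az": -0.005, "jaw": -1}
    - {"x": -0.16, "y": 0.053, "z": 0.11, "ax": 0, "ay": 0, "az": -0.01, "jaw": -1}
    - {"x": -0.23, "y": 0.077, "z": 0.17, "ax": 0, "ay": 0, "az": -0.015, "jaw": -1}
    - {"x": -0.29, "y": 0.097, "z": 0.23, "ax": 0, "ay": 0, "az": -0.02, "jaw": -1}
    - {"x": -0.33, "y": 0.11, "z": 0.29, "ax": 0, "ay": 0, "az": -0.022, "jaw": -1}
    - {"x": -0.354, "y": 0.118, "z": 0.34, "ax": 0, "ay": 0, "az": -0.022, "jaw": -1}
    - {"x": -0.354, "y": 0.118, "z": 0.37, "ax": 0, "ay": 0, "az": -0.022, "jaw": -1}
    - {"x": -0.354, "y": 0.118, "z": 0.37, "ax": 0, "ay": 0, "az": -0.022, "jaw": -1}
    - {"x": -0.354, "y": 0.118, "z": 0.37, "ax": 0, "ay": 0, "az": -0.022, "jaw": -1}

```text
time: 51.75
tool_pos: [655.1, -130.1, 120.3]
tcp_rot: [3.141, 0.0, 1.612]
contact_force: [0.1, 0.1, -3.1]
grip_width: 9.7
finger_force: 30.0
```

Run:
```python
from h import *
o=bot.get_obs();print(o['tool_pos'],np.degrees(o['tcp_rot']));to(654.8,-130.3,66,92.3,o)
```

```text
[ 655.06797722 -130.10088166  120.32635219] [1.79945345e+02 1.97219791e-02 9.23581380e+01]
shift [-0.001 -0.002  0.272] turn [0.001 0.    0.001]
```

Directly over its start. Lowering to just above the rails, then easing down.

>>> send_rows:
  rows:
    - {"x": -0.001, "y": -0.002, "z": 0.03, "ax": 0, "ay": 0, "az": 0, "jaw": -1}
    - {"x": -0.001, "y": -0.002, "z": 0.08, "ax": 0, "ay": 0, "az": 0, "jaw": -1}
    - {"x": -0.001, "y": -0.002, "z": 0.13, "ax": 0, "ay": 0, "az": 0, "jaw": -1}
    - {"x": -0.001, "y": -0.002, "z": 0.17, "ax": 0, "ay": 0, "az": 0, "jaw": -1}
    - {"x": -0.001, "y": -0.002, "z": 0.21, "ax": 0, "ay": 0, "az": 0, "jaw": -1}
    - {"x": -0.001, "y": -0.002, "z": 0.24, "ax": 0, "ay": 0, "az": 0, "jaw": -1}
    - {"x": -0.001, "y": -0.002, "z": 0.26, "ax": 0, "ay": 0, "az": 0, "jaw": -1}
    - {"x": -0.001, "y": -0.002, "z": 0.272, "ax": 0, "ay": 0, "az": 0, "jaw": -1}
    - {"x": -0.001, "y": -0.002, "z": 0.272, "ax": 0, "ay": 0, "az": 0, "jaw": -1}
    - {"x": -0.001, "y": -0.002, "z": 0.272, "ax": 0, "ay": 0, "az": 0, "jaw": -1}

```text
time: 53.0
tool_pos: [654.6, -130.8, 65.6]
tcp_rot: [3.141, 0.0, 1.611]
contact_force: [0.0, -0.3, -3.4]
grip_width: 9.7
finger_force: 30.0
```

>>> send_rows:
  rows:
    - {"x": 0, "y": 0, "z": 0.003, "ax": 0, "ay": 0, "az": 0, "jaw": -1}
    - {"x": 0, "y": 0, "z": 0.006, "ax": 0, "ay": 0, "az": 0, "jaw": -1}
    - {"x": 0, "y": 0, "z": 0.009, "ax": 0, "ay": 0, "az": 0, "jaw": -1}
    - {"x": 0, "y": 0, "z": 0.011, "ax": 0, "ay": 0, "az": 0, "jaw": -1}
    - {"x": 0, "y": 0, "z": 0.013, "ax": 0, "ay": 0, "az": 0, "jaw": -1}
    - {"x": 0, "y": 0, "z": 0.014, "ax": 0, "ay": 0, "az": 0, "jaw": -1}
    - {"x": 0, "y": 0, "z": 0.015, "ax": 0, "ay": 0, "az": 0, "jaw": -1}
    - {"x": 0, "y": 0, "z": 0.015, "ax": 0, "ay": 0, "az": 0, "jaw": -1}
    - {"x": 0, "y": 0, "z": 0.015, "ax": 0, "ay": 0, "az": 0, "jaw": -1}
    - {"x": 0, "y": 0, "z": 0.015, "ax": 0, "ay": 0, "az": 0, "jaw": -1}

```text
time: 54.25
tool_pos: [654.4, -130.7, 63.8]
tcp_rot: [3.141, 0.0, 1.612]
contact_force: [-4.9, 1.4, 8.3]
grip_width: 10.0
finger_force: 30.0
```

>>> send_rows:
  rows:
    - {"x": 0, "y": 0, "z": 0, "ax": 0, "ay": 0, "az": 0, "jaw": -0.2}
    - {"x": 0, "y": 0, "z": 0, "ax": 0, "ay": 0, "az": 0, "jaw": -0.2}
    - {"x": 0, "y": 0, "z": 0, "ax": 0, "ay": 0, "az": 0, "jaw": -0.2}
    - {"x": 0, "y": 0, "z": -0.1, "ax": 0, "ay": 0, "az": 0, "jaw": -0.2}
    - {"x": 0, "y": 0, "z": -0.25, "ax": 0, "ay": 0, "az": 0, "jaw": -0.2}
    - {"x": 0, "y": 0, "z": -0.4, "ax": 0, "ay": 0, "az": 0, "jaw": -0.2}
    - {"x": 0, "y": 0, "z": -0.55, "ax": 0, "ay": 0, "az": 0, "jaw": -0.2}
    - {"x": 0, "y": 0, "z": -0.68, "ax": 0, "ay": 0, "az": 0, "jaw": -0.2}
    - {"x": 0, "y": 0, "z": -0.7, "ax": 0, "ay": 0, "az": 0, "jaw": -0.2}
    - {"x": 0, "y": 0, "z": -0.7, "ax": 0, "ay": 0, "az": 0, "jaw": -0.2}

```text
time: 55.5
tool_pos: [654.1, -130.6, 201.4]
tcp_rot: [-3.141, -0.0, 1.612]
contact_force: [0.1, -0.0, -0.1]
grip_width: 36.7
finger_force: 0.0
```

Run:
```python
from h import *
o=bot.get_obs();print(o['tool_pos'])
o=to(610,40,203,90,o);o=to(530,210,203,87.5,o);o=to(477.8,369,110,85.6,o);to(477.8,369,37.8,85.6,o)
```

```text
[ 654.13501268 -130.55538798  201.42726554]
shift [ 0.861 -0.186 -0.007] turn [-0.001 -0.     0.039]
shift [ 0.85 -0.4  -0.  ] turn [ 0.    -0.     0.042]
shift [ 0.783 -0.295  0.465] turn [ 0.    -0.     0.032]
shift [ 0.    -0.     0.361] turn [0. 0. 0.]
```

>>> send_rows:
  rows:
    - {"x": 0.15, "y": -0.03, "z": 0, "ax": 0, "ay": 0, "az": 0.01, "jaw": -0.2}
    - {"x": 0.35, "y": -0.07, "z": 0, "ax": 0, "ay": 0, "az": 0.02, "jaw": -0.2}
    - {"x": 0.6, "y": -0.13, "z": 0, "ax": 0, "ay": 0, "az": 0.03, "jaw": -0.2}
    - {"x": 0.8, "y": -0.17, "z": 0, "ax": 0, "ay": 0, "az": 0.039, "jaw": -0.2}
    - {"x": 0.861, "y": -0.186, "z": 0, "ax": 0, "ay": 0, "az": 0.039, "jaw": -0.2}
    - {"x": 0.861, "y": -0.186, "z": 0, "ax": 0, "ay": 0, "az": 0.039, "jaw": -0.2}
    - {"x": 0.861, "y": -0.186, "z": 0, "ax": 0, "ay": 0, "az": 0.039, "jaw": -0.2}
    - {"x": 0.861, "y": -0.186, "z": 0, "ax": 0, "ay": 0, "az": 0.039, "jaw": -0.2}
    - {"x": 0.861, "y": -0.186, "z": 0, "ax": 0, "ay": 0, "az": 0.039, "jaw": -0.2}
    - {"x": 0.861, "y": -0.186, "z": 0, "ax": 0, "ay": 0, "az": 0.039, "jaw": -0.2}

```text
time: 56.75
tool_pos: [610.3, 39.4, 202.2]
tcp_rot: [-3.142, 0.0, 1.57]
contact_force: [0.5, -0.3, -0.8]
grip_width: 37.1
finger_force: 0.0
```

>>> send_rows:
  rows:
    - {"x": 0.15, "y": -0.07, "z": 0, "ax": 0, "ay": 0, "az": 0.01, "jaw": -0.2}
    - {"x": 0.35, "y": -0.16, "z": 0, "ax": 0, "ay": 0, "az": 0.02, "jaw": -0.2}
    - {"x": 0.6, "y": -0.28, "z": 0, "ax": 0, "ay": 0, "az": 0.03, "jaw": -0.2}
    - {"x": 0.8, "y": -0.38, "z": 0, "ax": 0, "ay": 0, "az": 0.042, "jaw": -0.2}
    - {"x": 0.85, "y": -0.4, "z": 0, "ax": 0, "ay": 0, "az": 0.042, "jaw": -0.2}
    - {"x": 0.85, "y": -0.4, "z": 0, "ax": 0, "ay": 0, "az": 0.042, "jaw": -0.2}
    - {"x": 0.85, "y": -0.4, "z": 0, "ax": 0, "ay": 0, "az": 0.042, "jaw": -0.2}
    - {"x": 0.85, "y": -0.4, "z": 0, "ax": 0, "ay": 0, "az": 0.042, "jaw": -0.2}
    - {"x": 0.85, "y": -0.4, "z": 0, "ax": 0, "ay": 0, "az": 0.042, "jaw": -0.2}
    - {"x": 0.85, "y": -0.4, "z": 0, "ax": 0, "ay": 0, "az": 0.042, "jaw": -0.2}

```text
time: 58.0
tool_pos: [530.4, 209.5, 202.2]
tcp_rot: [-3.142, 0.0, 1.526]
contact_force: [0.5, -0.9, -0.5]
grip_width: 36.7
finger_force: 0.0
```

>>> send_rows:
  rows:
    - {"x": 0.15, "y": -0.06, "z": 0, "ax": 0, "ay": 0, "az": 0.01, "jaw": -0.2}
    - {"x": 0.35, "y": -0.13, "z": 0.02, "ax": 0, "ay": 0, "az": 0.02, "jaw": -0.2}
    - {"x": 0.55, "y": -0.21, "z": 0.08, "ax": 0, "ay": 0, "az": 0.03, "jaw": -0.2}
    - {"x": 0.72, "y": -0.27, "z": 0.18, "ax": 0, "ay": 0, "az": 0.032, "jaw": -0.2}
    - {"x": 0.783, "y": -0.295, "z": 0.3, "ax": 0, "ay": 0, "az": 0.032, "jaw": -0.2}
    - {"x": 0.783, "y": -0.295, "z": 0.4, "ax": 0, "ay": 0, "az": 0.032, "jaw": -0.2}
    - {"x": 0.783, "y": -0.295, "z": 0.465, "ax": 0, "ay": 0, "az": 0.032, "jaw": -0.2}
    - {"x": 0.783, "y": -0.295, "z": 0.465, "ax": 0, "ay": 0, "az": 0.032, "jaw": -0.2}
    - {"x": 0.783, "y": -0.295, "z": 0.465, "ax": 0, "ay": 0, "az": 0.032, "jaw": -0.2}
    - {"x": 0.783, "y": -0.295, "z": 0.465, "ax": 0, "ay": 0, "az": 0.032, "jaw": -0.2}

```text
time: 59.25
tool_pos: [478.8, 369.0, 110.2]
tcp_rot: [3.14, -0.001, 1.493]
contact_force: [0.2, -0.6, 0.3]
grip_width: 37.1
finger_force: 0.0
```

Run:
```python
from h import *
o=bot.get_obs();print(o['tool_pos'],np.degrees(o['tcp_rot']));to(477.8,369,37.8,85.6,o)
```

```text
[478.82353226 369.02346177 110.23711084] [ 1.79915269e+02 -5.14124037e-02  8.55305229e+01]
shift [-0.001 -0.006  0.362] turn [ 0.001 -0.001 -0.001]
```

>>> send_rows:
  rows:
    - {"x": 0, "y": -0.004, "z": 0.1, "ax": 0, "ay": 0, "az": 0, "jaw": -0.2}
    - {"x": 0, "y": -0.004, "z": 0.2, "ax": 0, "ay": 0, "az": 0, "jaw": -0.2}
    - {"x": 0, "y": -0.004, "z": 0.3, "ax": 0, "ay": 0, "az": 0, "jaw": -0.2}
    - {"x": 0, "y": -0.004, "z": 0.362, "ax": 0, "ay": 0, "az": 0, "jaw": -0.2}
    - {"x": 0, "y": -0.004, "z": 0.362, "ax": 0, "ay": 0, "az": 0, "jaw": -0.2}
    - {"x": 0, "y": -0.004, "z": 0.362, "ax": 0, "ay": 0, "az": 0, "jaw": -0.2}
    - {"x": 0, "y": -0.004, "z": 0.362, "ax": 0, "ay": 0, "az": 0, "jaw": -1}
    - {"x": 0, "y": -0.004, "z": 0.362, "ax": 0, "ay": 0, "az": 0, "jaw": -1}
    - {"x": 0, "y": -0.004, "z": 0.362, "ax": 0, "ay": 0, "az": 0, "jaw": -1}
    - {"x": 0, "y": -0.004, "z": 0.362, "ax": 0, "ay": 0, "az": 0, "jaw": -1}

```text
time: 60.5
tool_pos: [477.6, 369.1, 37.1]
tcp_rot: [3.141, -0.0, 1.493]
contact_force: [0.1, 0.4, 1.2]
grip_width: 10.0
finger_force: 30.0
```

>>> send_rows:
  rows:
    - {"x": 0, "y": 0, "z": -0.03, "ax": 0, "ay": 0, "az": 0, "jaw": -1}
    - {"x": 0, "y": 0, "z": -0.08, "ax": 0, "ay": 0, "az": 0, "jaw": -1}
    - {"x": 0, "y": 0, "z": -0.16, "ax": 0, "ay": 0, "az": 0, "jaw": -1}
    - {"x": 0, "y": 0, "z": -0.27, "ax": 0, "ay": 0, "az": 0, "jaw": -1}
    - {"x": 0, "y": 0, "z": -0.39, "ax": 0, "ay": 0, "az": 0, "jaw": -1}
    - {"x": 0, "y": 0, "z": -0.51, "ax": 0, "ay": 0, "az": 0, "jaw": -1}
    - {"x": 0, "y": 0, "z": -0.63, "ax": 0, "ay": 0, "az": 0, "jaw": -1}
    - {"x": 0, "y": 0, "z": -0.72, "ax": 0, "ay": 0, "az": 0, "jaw": -1}
    - {"x": 0, "y": 0, "z": -0.77, "ax": 0, "ay": 0, "az": 0, "jaw": -1}
    - {"x": 0, "y": 0, "z": -0.78, "ax": 0, "ay": 0, "az": 0, "jaw": -1}

```text
time: 61.75
tool_pos: [477.6, 369.1, 193.8]
tcp_rot: [3.14, -0.001, 1.493]
contact_force: [0.7, -0.2, -3.3]
grip_width: 9.8
finger_force: 30.0
```

Run:
```python
from h import *
o=bot.get_obs();print(o['tool_pos'],np.degrees(o['tcp_rot']),o['contact_force'],o['grip_width'])
o=to(540,185,193,88.5,o);o=to(640,5,193,92,o);o=to(650,-16.4,110,92.3,o)
```

```text
[477.57361269 369.10309904 193.77558483] [ 1.79936839e+02 -3.83591932e-02  8.55479233e+01] [ 0.7062702  -0.17329916 -3.31976673] 9.827793361516111
shift [-0.894  0.383  0.004] turn [ 0.001 -0.001 -0.049]
shift [-0.887  0.523  0.   ] turn [ 0.     0.    -0.058]
shift [-0.109  0.046  0.415] turn [ 0.     0.    -0.005]
```

>>> send_rows:
  rows:
    - {"x": -0.04, "y": 0.017, "z": 0, "ax": 0, "ay": 0, "az": 0, "jaw": -1}
    - {"x": -0.12, "y": 0.05, "z": 0, "ax": 0, "ay": 0, "az": -0.005, "jaw": -1}
    - {"x": -0.24, "y": 0.103, "z": 0, "ax": 0, "ay": 0, "az": -0.01, "jaw": -1}
    - {"x": -0.37, "y": 0.16, "z": 0, "ax": 0, "ay": 0, "az": -0.02, "jaw": -1}
    - {"x": -0.5, "y": 0.214, "z": 0, "ax": 0, "ay": 0, "az": -0.03, "jaw": -1}
    - {"x": -0.63, "y": 0.27, "z": 0, "ax": 0, "ay": 0, "az": -0.035, "jaw": -1}
    - {"x": -0.75, "y": 0.32, "z": 0, "ax": 0, "ay": 0, "az": -0.04, "jaw": -1}
    - {"x": -0.84, "y": 0.36, "z": 0, "ax": 0, "ay": 0, "az": -0.049, "jaw": -1}
    - {"x": -0.89, "y": 0.381, "z": 0, "ax": 0, "ay": 0, "az": -0.049, "jaw": -1}
    - {"x": -0.894, "y": 0.383, "z": 0, "ax": 0, "ay": 0, "az": -0.049, "jaw": -1}

```text
time: 63.0
tool_pos: [540.0, 183.8, 192.6]
tcp_rot: [-3.141, 0.0, 1.543]
contact_force: [-0.1, 0.5, -3.7]
grip_width: 10.2
finger_force: 30.0
```

>>> send_rows:
  rows:
    - {"x": -0.04, "y": 0.024, "z": 0, "ax": 0, "ay": 0, "az": 0, "jaw": -1}
    - {"x": -0.12, "y": 0.07, "z": 0, "ax": 0, "ay": 0, "az": -0.005, "jaw": -1}
    - {"x": -0.24, "y": 0.141, "z": 0, "ax": 0, "ay": 0, "az": -0.015, "jaw": -1}
    - {"x": -0.37, "y": 0.218, "z": 0, "ax": 0, "ay": 0, "az": -0.025, "jaw": -1}
    - {"x": -0.5, "y": 0.295, "z": 0, "ax": 0, "ay": 0, "az": -0.035, "jaw": -1}
    - {"x": -0.63, "y": 0.371, "z": 0, "ax": 0, "ay": 0, "az": -0.045, "jaw": -1}
    - {"x": -0.75, "y": 0.442, "z": 0, "ax": 0, "ay": 0, "az": -0.05, "jaw": -1}
    - {"x": -0.84, "y": 0.495, "z": 0, "ax": 0, "ay": 0, "az": -0.058, "jaw": -1}
    - {"x": -0.885, "y": 0.522, "z": 0, "ax": 0, "ay": 0, "az": -0.058, "jaw": -1}
    - {"x": -0.887, "y": 0.523, "z": 0, "ax": 0, "ay": 0, "az": -0.058, "jaw": -1}

```text
time: 64.25
tool_pos: [639.9, 4.4, 192.7]
tcp_rot: [-3.141, -0.0, 1.605]
contact_force: [-0.2, 0.1, -3.2]
grip_width: 9.7
finger_force: 30.0
```

>>> send_rows:
  rows:
    - {"x": -0.01, "y": 0.004, "z": 0.03, "ax": 0, "ay": 0, "az": 0, "jaw": -1}
    - {"x": -0.03, "y": 0.013, "z": 0.08, "ax": 0, "ay": 0, "az": 0, "jaw": -1}
    - {"x": -0.06, "y": 0.025, "z": 0.14, "ax": 0, "ay": 0, "az": -0.005, "jaw": -1}
    - {"x": -0.08, "y": 0.034, "z": 0.21, "ax": 0, "ay": 0, "az": -0.005, "jaw": -1}
    - {"x": -0.1, "y": 0.042, "z": 0.28, "ax": 0, "ay": 0, "az": -0.005, "jaw": -1}
    - {"x": -0.109, "y": 0.046, "z": 0.34, "ax": 0, "ay": 0, "az": -0.005, "jaw": -1}
    - {"x": -0.109, "y": 0.046, "z": 0.39, "ax": 0, "ay": 0, "az": -0.005, "jaw": -1}
    - {"x": -0.109, "y": 0.046, "z": 0.415, "ax": 0, "ay": 0, "az": -0.005, "jaw": -1}
    - {"x": -0.109, "y": 0.046, "z": 0.415, "ax": 0, "ay": 0, "az": -0.005, "jaw": -1}
    - {"x": -0.109, "y": 0.046, "z": 0.415, "ax": 0, "ay": 0, "az": -0.005, "jaw": -1}

```text
time: 65.5
tool_pos: [650.1, -16.7, 110.5]
tcp_rot: [3.141, 0.0, 1.61]
contact_force: [0.1, 0.1, -2.7]
grip_width: 9.4
finger_force: 30.0
```

Run:
```python
from h import *
o=bot.get_obs();print(o['tool_pos'],np.degrees(o['tcp_rot']),o['contact_force']);to(650.4,-16.4,66,92.3,o)
```

```text
[650.06782974 -16.72905285 110.46692175] [1.79940999e+02 1.41086769e-02 9.22732834e+01] [ 0.07432759  0.13791448 -2.69967329]
shift [0.002 0.001 0.222] turn [ 0.001  0.    -0.   ]
```

>>> send_rows:
  rows:
    - {"x": 0.002, "y": 0.001, "z": 0.03, "ax": 0, "ay": 0, "az": 0, "jaw": -1}
    - {"x": 0.002, "y": 0.001, "z": 0.07, "ax": 0, "ay": 0, "az": 0, "jaw": -1}
    - {"x": 0.002, "y": 0.001, "z": 0.11, "ax": 0, "ay": 0, "az": 0, "jaw": -1}
    - {"x": 0.002, "y": 0.001, "z": 0.15, "ax": 0, "ay": 0, "az": 0, "jaw": -1}
    - {"x": 0.002, "y": 0.001, "z": 0.18, "ax": 0, "ay": 0, "az": 0, "jaw": -1}
    - {"x": 0.002, "y": 0.001, "z": 0.2, "ax": 0, "ay": 0, "az": 0, "jaw": -1}
    - {"x": 0.002, "y": 0.001, "z": 0.215, "ax": 0, "ay": 0, "az": 0, "jaw": -1}
    - {"x": 0.002, "y": 0.001, "z": 0.222, "ax": 0, "ay": 0, "az": 0, "jaw": -1}
    - {"x": 0.002, "y": 0.001, "z": 0.222, "ax": 0, "ay": 0, "az": 0, "jaw": -1}
    - {"x": 0.002, "y": 0.001, "z": 0.222, "ax": 0, "ay": 0, "az": 0, "jaw": -1}

```text
time: 66.75
tool_pos: [650.1, -16.4, 65.8]
tcp_rot: [3.141, 0.0, 1.61]
contact_force: [-0.4, 0.8, -2.4]
grip_width: 10.0
finger_force: 30.0
```

>>> send_rows:
  rows:
    - {"x": 0, "y": 0, "z": 0.003, "ax": 0, "ay": 0, "az": 0, "jaw": -1}
    - {"x": 0, "y": 0, "z": 0.006, "ax": 0, "ay": 0, "az": 0, "jaw": -1}
    - {"x": 0, "y": 0, "z": 0.009, "ax": 0, "ay": 0, "az": 0, "jaw": -1}
    - {"x": 0, "y": 0, "z": 0.011, "ax": 0, "ay": 0, "az": 0, "jaw": -1}
    - {"x": 0, "y": 0, "z": 0.013, "ax": 0, "ay": 0, "az": 0, "jaw": -1}
    - {"x": 0, "y": 0, "z": 0.014, "ax": 0, "ay": 0, "az": 0, "jaw": -1}
    - {"x": 0, "y": 0, "z": 0.015, "ax": 0, "ay": 0, "az": 0, "jaw": -1}
    - {"x": 0, "y": 0, "z": 0.015, "ax": 0, "ay": 0, "az": 0, "jaw": -1}
    - {"x": 0, "y": 0, "z": 0.015, "ax": 0, "ay": 0, "az": 0, "jaw": -1}
    - {"x": 0, "y": 0, "z": 0.015, "ax": 0, "ay": 0, "az": 0, "jaw": -1}

```text
time: 68.0
tool_pos: [650.0, -16.4, 63.1]
tcp_rot: [3.141, 0.0, 1.61]
contact_force: [-4.5, 0.2, 4.7]
grip_width: 9.6
finger_force: 30.0
```

Home. I'll release, rise, and back off in -y to look at the whole case.

>>> send_rows:
  rows:
    - {"x": 0, "y": 0, "z": 0, "ax": 0, "ay": 0, "az": 0, "jaw": -0.2}
    - {"x": 0, "y": 0, "z": 0, "ax": 0, "ay": 0, "az": 0, "jaw": -0.2}
    - {"x": 0, "y": 0, "z": 0, "ax": 0, "ay": 0, "az": 0, "jaw": -0.2}
    - {"x": 0, "y": 0, "z": -0.1, "ax": 0, "ay": 0, "az": 0, "jaw": -0.2}
    - {"x": 0, "y": 0, "z": -0.25, "ax": 0, "ay": 0, "az": 0, "jaw": -0.2}
    - {"x": 0, "y": 0, "z": -0.45, "ax": 0, "ay": 0, "az": 0, "jaw": -0.2}
    - {"x": 0, "y": 0, "z": -0.65, "ax": 0, "ay": 0, "az": 0, "jaw": -0.2}
    - {"x": 0, "y": 0, "z": -0.85, "ax": 0, "ay": 0, "az": 0, "jaw": -0.2}
    - {"x": 0, "y": 0, "z": -1.0, "ax": 0, "ay": 0, "az": 0, "jaw": -0.2}
    - {"x": 0, "y": 0, "z": -1.0, "ax": 0, "ay": 0, "az": 0, "jaw": -0.2}

```text
time: 69.25
tool_pos: [651.1, -16.5, 265.3]
tcp_rot: [3.136, 0.001, 1.61]
contact_force: [-0.5, -0.6, 0.0]
grip_width: 36.7
finger_force: 0.0
```

>>> send_rows:
  rows:
    - {"x": -0.1, "y": 0, "z": 0, "ax": 0, "ay": 0, "az": 0, "jaw": -0.2}
    - {"x": -0.3, "y": -0.02, "z": 0, "ax": 0, "ay": 0, "az": 0, "jaw": -0.2}
    - {"x": -0.5, "y": -0.06, "z": -0.03, "ax": 0, "ay": 0, "az": 0, "jaw": -0.2}
    - {"x": -0.6, "y": -0.12, "z": -0.1, "ax": 0, "ay": 0, "az": 0, "jaw": -0.2}
    - {"x": -0.6, "y": -0.12, "z": -0.15, "ax": 0, "ay": 0, "az": 0, "jaw": -0.2}
    - {"x": -0.6, "y": -0.12, "z": -0.15, "ax": 0, "ay": 0, "az": 0, "jaw": -0.2}
    - {"x": -0.6, "y": -0.12, "z": -0.15, "ax": 0, "ay": 0, "az": 0, "jaw": -0.2}
    - {"x": -0.6, "y": -0.12, "z": -0.15, "ax": 0, "ay": 0, "az": 0, "jaw": -0.2}
    - {"x": -0.6, "y": -0.12, "z": -0.15, "ax": 0, "ay": 0, "az": 0, "jaw": -0.2}
    - {"x": -0.6, "y": -0.12, "z": -0.15, "ax": 0, "ay": 0, "az": 0, "jaw": -0.2}

```text
time: 70.5
tool_pos: [630.8, -137.0, 292.3]
tcp_rot: [-3.141, -0.0, 1.611]
contact_force: [-0.8, 0.6, 0.1]
grip_width: 36.6
finger_force: 0.0
```

Run:
```python
from h import *
o=bot.get_obs();print(o['time'],o['tool_pos'])
im,d=bot.capture('wrist');save('w6',im);P=pts('wrist',o,d);Z=P[...,2]
def R(m,zz,nm):
    n,l,s,_=cv2.connectedComponentsWithStats(m.astype(np.uint8))
    for i in range(1,n):
        if s[i,4]>150:
            uv=np.argwhere(l==i)[:,::-1];print(nm,s[i],np.median(Z[l==i]).round(1),cv2.minAreaRect(pts('wrist',o,d,uv,zz)[:,:2].astype(np.float32)))
k=(abs(P[...,0]-652)<85)&(P[...,1]>-190)&(P[...,1]<170)&(np.arange(400)[:,None]<235)
R(k&(Z>76)&(Z<100),90,'bar');R(k&(abs(Z-56)<6),56,'rim')
```

```text
70.5 [ 630.75066134 -136.96481236  292.31616696]
bar [338  28  11  55 510] 89.3 ((649.208984375, -16.282440185546875), (10.536441802978516, 53.09052658081055), 2.407564163208008)
bar [337 139  10  48 441] 89.1 ((653.7626342773438, -129.91903686523438), (10.131505966186523, 53.907020568847656), 3.074115753173828)
rim [ 275   19  134   80 1895] 55.4 ((649.25244140625, -16.153114318847656), (150.20864868164062, 85.79769134521484), 2.449305772781372)
rim [ 278  123  124   70 1577] 55.1 ((653.7955932617188, -130.75033569335938), (149.3014373779297, 86.07917785644531), 2.365375518798828)
rim [292 162  15  18 159] 51.5 ((604.2713012695312, -148.72500610351562), (19.456933975219727, 18.308837890625), 65.68574523925781)
```

View pics/w6.png

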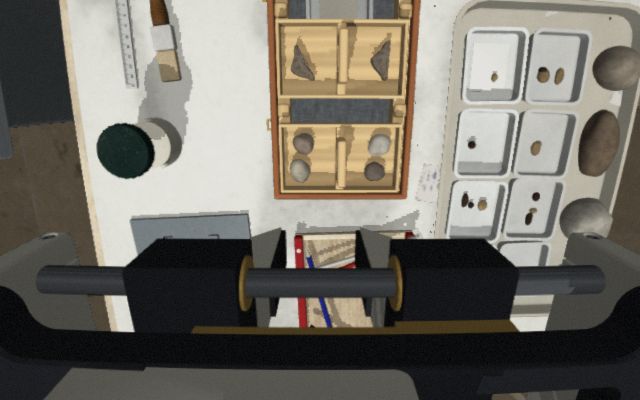

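Both trays are seated: bars at (343,57) and (342,163), within 1 mm of their start poses, with rims at the same height as before. The gap now shows bare floor at (345,111).

```bash
python3 -c "
from plant import bot
print(bot.close_job())"
```

```text
the job is handed in; nothing more can be done
None
```

The job is handed in: the sherd lies flat in the photo frame about 3 mm off centre and along the scale, both trays are back in their bays within about 1 mm of where they started, and the third tray and dish were left untouched; the judge's result was not shown.

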